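# Roll a tube rack into the station, shim it and hold it home

## Robot

A 7-joint arm with a two-finger parallel gripper is mounted at the origin on the work surface. World frame = base frame: x ahead of the robot, y to its left, z up, the work surface at z = 0. Lengths are in m, angles in rad, forces in N, time in s.
With the tool pointing down it reaches from about 0.375 to 0.925 m from the base axis. Payload 3.1 kg.
Tool frame: the origin (TCP) lies midway between the tips of the shut fingers; the grasp point (between the pads) lies 19 mm behind it (grip_point_offset is the distance from the TCP to the grasp point, in m); z points along the fingers, y is the line along which they close (so a half turn about z gives the same grasp; the last joint's range is limited). The gripper opens to 85 mm and grips with 20 to 120 N. Pads are 22 mm wide; open, the fingers measure 114 mm over their backs; the gripper's body (76 mm by 85 mm) begins 54 mm behind the grasp point. The pads swing forward as they close: fully open they stand 13 mm farther back than shut.
Start: joints at [1.009, 0.383, 0.044, 1.598, -0.018, 1.161, -0.05], TCP at [0.291, -0.581, 0.21] pointing down, gripper open.
Joint ranges: [-2.61, 2.61], [-0.41, 2.15], [-1.48, 1.57], [0, 2.5], [-1.57, 4.71], [0.05, 1.97], [-2.85, 2.85]. Speed limits (rad/s): [2.79, 2.79, 3.14, 3.14, 3.14, 3.14, 3.14].

## Interface

Orientations are given as a unit quaternion [w, x, y, z].
In Python, from bench import state, get_image, sign_off, recognise, masks_of, place_of, grip_point_offset gives the robot as it stands.
- The arm moves only by the shell command python3 -m inch 'ROWS'. ROWS is JSON, a list of rows, each an object of numbers: "wx", "wy", "wz": the turn, a rotation vector about the tool's x, y, z in degrees; "tx", "ty", "tz": the shift along the tool's x, y, z in mm; "fingers": the opening in per cent of the stroke, from 0 (shut) to 100 (fully open). A call has 1 to 10 rows; each row shifts and turns the commanded pose from where the row before left it, along the tool's axes as they then stand; what a row does not reach is not made up. A row lasts 1/12 s, in which the tool goes at most 41.7 mm and 7.16 degrees, less where a joint would pass 70% of its speed; a pose out of reach is approached as far as the arm can. A call with a gripper value outside its range is refused whole. The fingers move at their own pace and stop on an object; the grip force is fixed at half the most. Time passes only in rows, so rows that do not move let the fingers close. It gives the time, the measured TCP pose, the force, the opening and the grip force at its end, in the units of the state.
- state(): the state, without advancing time (a new reading comes with each control period).
- get_image(name): name is "side" or "top"; returns a dict with "pixels" (480x640x3 uint8, red, green, blue), "mtx" (3x3 intrinsics, pixels), "xyz" and "rotation" of the camera in the world. Camera axes: x right, y up, looking along -z (the intrinsics and any distortion apply to the point x, -y, -z); pixel columns grow to the right and rows downward; lengths in m; the calibration is good to about 2 mm. A picture is of the moment at which its call begins. There is no depth.
- sign_off(): hands the job in; it is judged then, once.
Trained networks look in a picture, given as the dict that the camera call returned (one of the last four; its "shot" number tells which), for a name from the list of things; names that differ only in an ending like _2 or _b are one class to them, and where a whole thing is asked for, a point or a joint stands for the part that bears it (a point fixed in the world has none). Each returns a list of dicts, best first, with "conf" (0 to 1); they miss things now and then, are a little off and sometimes report something else, mostly with a low value. They report only what shows in the picture. A call takes as long as a camera call. They do not tell look-alikes from the thing itself.
- recognise(picture, query): "rect" ([left, top, right, bottom] in pixels, round what is visible of it).
- masks_of(picture, query): "region" (480x640 bool, what is visible of it) and "rect" ([left, top, right, bottom] in pixels, round what is visible of it).
- place_of(picture, query): "at" ([row, column] in pixels: a listed point, or the origin of a listed thing).
The state is a dict: "time": time; "joints": joint angles; "joint_velocities": joint speeds; "effort": joint torques, N m; "eef_pos": TCP position; "orientation": TCP orientation; "ft_force": force on the tool from outside, world axes, zero at the start; "moment": the same for the moment, N m; "grip_width": finger opening in m; "finger_force": force on a finger pad.
Only numpy, scipy, OpenCV 4.12 (cv2) and the standard library are available. Lean on these libraries where they do the work, as an engineer would, in place of code of your own. Each camera call takes 0.05 s, during which the arm holds its last target. There are 200 camera calls.

## Task

Push the long tube rack along the roller track into the station bay until it reaches the sprung end plate. Then lower the upright spacer block into the gap between the rack and the side blocks, at the one place where that gap is wide enough, so that it stands on the track's base plate, and let go of it. Finally push the rack from behind against the spring until it is flush with both end posts, and finish while still holding it pressed there; leave the small bottle and the jar that stand near the spacer where they are.

Things in the scene. Friction and masses are not known exactly. Their poses are not given: they have to be found in the camera images.
- station: Roller track ending in a station bay, fixed to the bench. Origin on the bench; +y is the push direction along the track, x across it, -x the near side (mm below in this frame). Base plate x -55 to 90, y -235 to 265, top at z 12. Near rail: whole length, inner face x -45, top z 55. Far infeed rail: inner face x 31, y -230 to 32, top z 55. Beyond it, y 62 to 202, stand three side blocks.
- infeed (a point): Top of the first of 16 grey free-turning rollers (16 mm thick, 26 mm apart), mid-lane; axes as the station's, station frame (-10, -208, 30) mm. The rollers lie at station x -42 to 22; beside them, under the gap, is the bare base plate.
- bay_end (a point): Mid-lane point on the line of the two fixed end posts' faces; axes as the station's, station frame (-10, 210, 52) mm. The posts are 14 mm wide, 25 mm either side of it, tops 70 mm above the bench. Between them is the sprung end plate, 30 mm wide, its face 10 mm before this point at rest.
- endplate (a joint): Sprung end plate of the bay: 0 at rest (10 mm proud of the end posts), grows as it is pushed in (m), 0.010 when the rack is flush with the posts. It takes 3 N to start and 6 N at 0.010, is strongly damped, and pushes the rack back by 10 mm or a little more when let go.
- rack_mid (a point): Centre (half-way up) of the long blue tube rack with two rows of white caps: 70 mm (x) x 180 (y) x 45 high, caps 6 mm proud; 0.3 to 0.65 kg. Starts on the rollers at the infeed end, y axis along the track, about 1 mm off the near rail; rolls easily. Centre 52.5 mm above the bench; station y 110 mm when touching the resting end plate, 120 when flush. Push its rear (-y) end face.
- spacer_mid (a point): Centre (half-way up) of the grey spacer standing on the bench, 110 mm high, 0.14 kg: foot 28 (x) x 30 (y) x 65 high, lower edges rounded, and above it a grip tab 12 (x) x 30 (y) x 45 high. Goes into the gap foot down, its 28 mm across the gap (its x along the station's x, either way round), to stand on the base plate, this point then 67 mm above the bench.
- block_thin_face (a point): Centre of the rack-side face of the thinnest white side block: 28 mm thick (x), 46 along the track, 58 high, on the base plate; this point 41 mm above the bench, axes as the station's. The three blocks' backs are in line (station x 85), 47 mm apart along the track, in varying order. Gap here with the rack against the near rail: 32 mm, the spacer fits.
- block_middle_face (a point): Centre of the rack-side face of the middle white side block: 40 mm thick (x), 46 along the track, 58 high, on the base plate; this point 41 mm above the bench, axes as the station's. The three blocks' backs are in line (station x 85), 47 mm apart along the track, in varying order. Gap here with the rack against the near rail: 20 mm, too narrow.
- block_thick_face (a point): Centre of the rack-side face of the thickest white side block: 48 mm thick (x), 46 along the track, 58 high, on the base plate; this point 41 mm above the bench, axes as the station's. The three blocks' backs are in line (station x 85), 47 mm apart along the track, in varying order. Gap here with the rack against the near rail: 12 mm, too narrow.
- vial: Bystander, leave it alone: small capped bottle, 34 mm across, 70 tall. Origin at the centre of its underside.
- jar: Bystander, leave it alone: small jar, 44 mm across, 60 tall. Origin at the centre of its underside.
There are look-alikes about, which are no part of the job. What is meant by the part that bears spacer_mid is not orange, and is the smaller of those in its own colour.

How it is judged:
By the outcome, as a careful person would: the job done as asked, in the order asked, and still so for the second after the job is handed in, while the arm keeps its last pose, push and grip.
It also fails if it takes over 67 s, if anything falls off the work surface, if the arm or the gripper's body presses on something with over 40 N, if the wrist force passes 120 N, or if a joint passes its speed limit or range.

## Working session

There is one attempt and no reset: what is moved stays moved. The work goes in short steps, Python scripts to look and compute and a shell command to move; the robot and the scene stay as the last step left them, time stands still between calls to the robot, and variables do not carry over. Pictures are saved under pics/ and viewed, at most 10 in all, crops included, and the job is handed in when it is done.

```bash
mkdir -p pics; ls; cat > h.py <<'E'
import numpy as np, cv2
from bench import *
def ray(p,uv):
    K=np.array(p["mtx"]);R=np.array(p["rotation"]);
    R=R if R.shape==(3,3) else None
    d=np.linalg.inv(K)@[uv[0],uv[1],1]; d=R@[d[0],-d[1],-d[2]]
    return np.array(p["xyz"]),d
def at_z(p,uv,z):
    o,d=ray(p,uv); return o+d*(z-o[2])/d[2]
def proj(p,X):
    K=np.array(p["mtx"]);R=np.array(p["rotation"]);c=R.T@(np.array(X)-p["xyz"])
    q=K@[c[0],-c[1],-c[2]]; return q[:2]/q[2]
def tri(p1,u1,p2,u2):
    o1,d1=ray(p1,u1);o2,d2=ray(p2,u2)
    s=np.linalg.lstsq(np.c_[d1,-d2],o2-o1,rcond=None)[0]
    a=o1+d1*s[0];b=o2+d2*s[1]; return (a+b)/2,np.linalg.norm(a-b)
def save(p,n,s=1,crop=None):
    im=p["pixels"][:,:,::-1]
    if crop: a,b,c,d=crop; im=im[b:d,a:c]
    cv2.imwrite("pics/"+n,cv2.resize(im,None,fx=s,fy=s,interpolation=cv2.INTER_CUBIC))
E
python3 - <<'E'
from h import *
s=state(); print(s["eef_pos"],s["orientation"],s["time"],grip_point_offset)
T=get_image("top");S=get_image("side")
save(T,"top0.png");save(S,"side0.png")
print({k:v for k,v in T.items() if k!="pixels"},{k:v for k,v in S.items() if k!="pixels"})
for n in ["infeed","bay_end","rack_mid","spacer_mid","block_thin_face","block_middle_face","block_thick_face","vial","jar","station"]:
    a=place_of(T,n);b=place_of(S,n)
    f=lambda r:[(np.round(x["at"],1).tolist(),round(x["conf"],2)) for x in r]
    print(n,f(a),f(b))
    if a and b:
        print("   ",*tri(T,a[0]["at"][::-1],S,b[0]["at"][::-1]))
E
```

```text
pics
[ 0.29032416 -0.58043729  0.20826103] [-1.27180902e-03  9.73218695e-01  2.29877399e-01 -3.68351106e-04] 0.0 0.0187
{'mtx': array([[491.0599799 ,   0.        , 321.8859815 ],
       [  0.        , 491.0599799 , 242.94659784],
       [  0.        ,   0.        ,   1.        ]]), 'xyz': array([0.47563874, 0.015367  , 0.77233608]), 'rotation': array([ 0.70959862,  0.04500883, -0.03587309, -0.70225147]), 'shot': 1} {'mtx': array([[451.72476148,   0.        , 317.80571022],
       [  0.        , 451.72476148, 235.4636106 ],
       [  0.        ,   0.        ,   1.        ]]), 'xyz': array([ 0.14232842, -0.38928509,  0.38157813]), 'rotation': array([ 0.80292289,  0.45839035, -0.1836636 , -0.33385747]), 'shot': 2}
infeed [([229.2, 486.6], 0.87)] [([301.1, 480.7], 0.59)]Traceback (most recent call last):
  File "<stdin>", line 11, in <module>
  File "h.py", line 14, in tri
    o1,d1=ray(p1,u1);o2,d2=ray(p2,u2)
          ~~~^^^^^^^
  File "h.py", line 6, in ray
    d=np.linalg.inv(K)@[uv[0],uv[1],1]; d=R@[d[0],-d[1],-d[2]]
                                          ~^~~~~~~~~~~~~~~~~~~
TypeError: unsupported operand type(s) for @: 'NoneType' and 'list'
```

```bash
python3 - <<'E'
s=open("h.py").read()
s=s.replace('''    R=R if R.shape==(3,3) else None\n''','').replace('R=np.array(p["rotation"])','R=rot(p)')
s=s.replace('def ray','''from scipy.spatial.transform import Rotation as Ro
def rot(p):
    w,x,y,z=p["rotation"]; return Ro.from_quat([x,y,z,w]).as_matrix()
def ray''',1)
open("h.py","w").write(s)
E
python3 - <<'E'
from h import *
T=get_image("top");S=get_image("side")
for n in ["infeed","bay_end","rack_mid","spacer_mid","block_thin_face","block_middle_face","block_thick_face","vial","jar","station"]:
    a=place_of(T,n);b=place_of(S,n)
    f=lambda r:[(np.round(x["at"],1).tolist(),round(x["conf"],2)) for x in r]
    print(n,f(a),f(b))
    for i in a:
      for j in b:
        x,e=tri(T,i["at"][::-1],S,j["at"][::-1])
        if e<.02: print("   ",x.round(4),e.round(4))
E
```

```text
infeed [([229.5, 485.5], 0.74), ([327.7, 437.7], 0.73), ([335.0, 343.7], 0.49)] [([305.0, 481.0], 0.85), ([253.9, 358.9], 0.29)]
    [ 0.5837 -0.2232  0.0254] 0.0031
    [ 0.4449 -0.1326  0.1222] 0.0125
bay_end [([220.2, 211.0], 0.88)] [([185.3, 261.9], 0.97)]
    [0.5863 0.1942 0.0519] 0.0117
rack_mid [([223.7, 427.1], 0.88), ([229.4, 486.5], 0.28)] [([256.9, 421.4], 0.62), ([353.0, 357.4], 0.62)]
    [ 0.5884 -0.13    0.05  ] 0.0014
spacer_mid [([307.7, 176.3], 0.76), ([328.2, 218.0], 0.66), ([340.6, 277.0], 0.64)] [([199.1, 184.1], 0.97), ([219.1, 196.8], 0.9), ([232.5, 216.8], 0.69), ([253.7, 359.7], 0.45), ([184.0, 264.9], 0.24)]
    [0.4574 0.2382 0.0552] 0.009
    [0.4656 0.2451 0.0125] 0.0125
    [0.4278 0.1707 0.0887] 0.0158
    [0.4337 0.1737 0.052 ] 0.003
    [0.4168 0.0869 0.0709] 0.0011
block_thin_face [([182.4, 231.7], 0.82), ([224.4, 347.7], 0.38)] [([186.1, 302.6], 0.7)]
    [0.6508 0.1654 0.0381] 0.003
block_middle_face [([191.6, 293.4], 0.62)] [([204.3, 339.8], 0.82)]
    [0.6398 0.0681 0.0389] 0.0044
block_thick_face [([194.5, 260.2], 0.68)] [([198.2, 312.0], 0.59), ([299.5, 272.7], 0.41)]
    [0.6327 0.1219 0.0348] 0.0037
vial [([329.9, 436.6], 0.58), ([183.0, 233.1], 0.44)] [([351.9, 357.1], 0.6)]
    [ 0.4319 -0.1529  0.0056] 0.0027
jar [([330.5, 341.9], 0.83)] [([299.3, 273.7], 0.64), ([220.1, 196.1], 0.33)]
    [ 0.4296 -0.0079  0.001 ] 0.0038
station [([221.2, 349.2], 0.81)] []
```

View pics/top0.png

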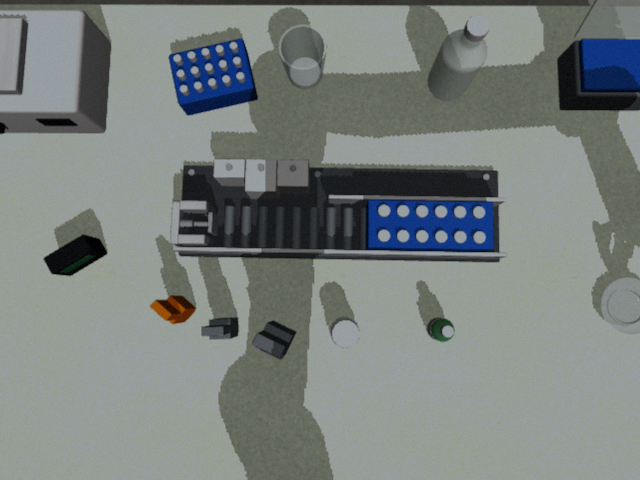

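View pics/side0.png

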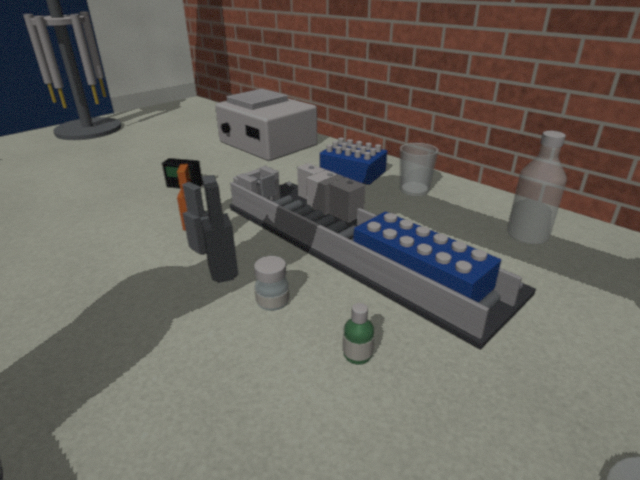

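The top view (shot 1) shows the rack at (428,225). The side blocks are at (229,172), (260,176) and (292,173), and the end plate is at (195,222). The jar is at (345,332) and the bottle at (440,329).

Possible spacers: orange (175,308), excluded by its colour; grey (218,328); dark grey (275,340), partly in shadow. The grey one at (218,328) looks smaller, so I'll check it in a close crop along with its yaw.

```bash
python3 - <<'E'
from h import *
T=get_image("top");S=get_image("side")
a=cv2.resize(T["pixels"][285:365,140:310,::-1],None,fx=4.6,fy=3.6*4.6/3.6*0.75,interpolation=cv2.INTER_CUBIC) if 0 else cv2.resize(T["pixels"][285:365,140:310,::-1],None,fx=4,fy=4,interpolation=cv2.INTER_CUBIC)
b=cv2.resize(S["pixels"][155:290,165:245,::-1],None,fx=2,fy=2,interpolation=cv2.INTER_CUBIC)
c=np.zeros((600,680,3),np.uint8); c[:320]=a; c[325:325+270,:160]=b
d=cv2.resize(T["pixels"][155:265,170:350,::-1],None,fx=2.45,fy=2.45,interpolation=cv2.INTER_CUBIC); c[325:325+d.shape[0],200:200+d.shape[1]]=d
c=np.clip(c.astype(float)*1.6,0,255); cv2.imwrite("pics/crop1.png",c)
for P in (T,S):
  for m in masks_of(P,"spacer_mid"):
    r=m["region"]; print(m["rect"],round(m["conf"],2),r.sum(),P["pixels"][r].mean(0).round(),P["pixels"][r].std(0).round())
# station fit check: predicted pixel of features
E
```

```text
[200.9, 319.5, 237.8, 339.6] 0.97 651 [54. 58. 60.] [25. 26. 27.]
[249.8, 319.8, 297.1, 363.4] 0.82 1104 [49. 53. 54.] [24. 25. 25.]
[151.8, 293.1, 194.0, 322.4] 0.81 852 [94. 46. 10.] [40. 26. 18.]
[181.0, 179.9, 207.6, 255.0] 0.83 1224 [63. 62. 62.] [14. 12. 11.]
[178.5, 161.6, 191.7, 227.3] 0.78 445 [112.  68.  41.] [23. 19. 20.]
[201.9, 176.5, 237.8, 282.0] 0.66 2506 [47. 48. 49.] [12. 12. 11.][ WARN:0@1.899] global loadsave.cpp:1063 imwrite_ Unsupported depth image for selected encoder is fallbacked to CV_8U.
```

View pics/crop1.png

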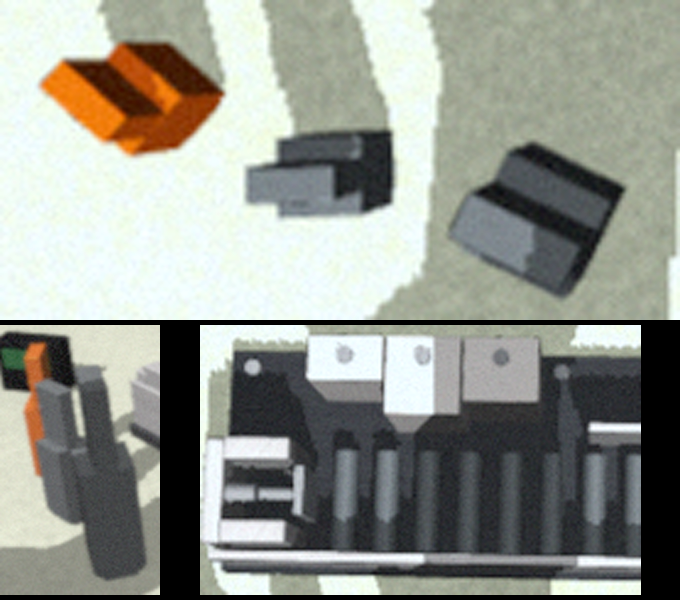

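The crop confirms it: the grey spacer at (218,328) is smaller than the other grey one at (275,340). Its tab top spans about (202,327)–(224,335), with the long side nearly along world y. The block order from the end is thin (229), thick (260), middle (292). Next I'll fit the station pose.

```bash
cat > fit.py <<'E'
from h import *
from scipy.optimize import least_squares
P={"infeed":(-10,-208,30),"bay_end":(-10,210,52),"block_thin_face":(57,179,41),"block_thick_face":(37,132,41),"block_middle_face":(45,85,41)}
def W(q,X):
    c,s=np.cos(q[2]),np.sin(q[2]); X=np.array(X)/1000
    return np.array([q[0]+c*X[0]-s*X[1],q[1]+s*X[0]+c*X[1],X[2]])
E
python3 - <<'E'
from fit import *
obs=[]
for k in range(3):
    T=get_image("top");S=get_image("side")
    for c in (T,S):
        for n,X in P.items():
            for m in place_of(c,n):
                if np.linalg.norm(np.array(m["at"][::-1])-proj(c,W((.596,-.015,.004),X)))<14: obs.append((c,m["at"][::-1],X,n)); break
r=least_squares(lambda q:np.concatenate([proj(c,W(q,X))-u for c,u,X,n in obs]),(.596,-.015,0),x_scale=(.01,.01,.01),loss="soft_l1",f_scale=1.5)
q=r.x; print(q,np.degrees(q[2]))
for c,u,X,n in obs[-10:]: print(n,c["shot"]%2,(proj(c,W(q,X))-u).round(1))
np.save("q.npy",q)
tab=[at_z(T,u,.110) for u in [(201.75,326.75),(223.5,326.25),(223.75,335),(201.75,336)]]
print(np.round(tab,4),np.mean(tab,0))
# overlay: rail top inner edge, rail base, block tops, plate
def draw(c,n,crop,s):
    a,b,e,f=crop; im=cv2.resize(c["pixels"][b:f,a:e,::-1],None,fx=s,fy=s,interpolation=cv2.INTER_CUBIC); im=np.clip(im*1.5,0,255).astype(np.uint8)
    def L(A,B,col): 
        p=[tuple(int(v) for v in ((proj(c,W(q,X))-(a,b)+.5)*s)) for X in (A,B)]; cv2.line(im,*p,col,1)
    L((-45,-230,55),(-45,265,55),(0,0,255)); L((31,-230,55),(31,32,55),(0,0,255))
    for A,B in [((-55,-235,12),(90,-235,12)),((90,-235,12),(90,265,12)),((90,265,12),(-55,265,12))]: L(A,B,(0,255,0))
    for y,x in ((179,57),(132,37),(85,45)): L((x,y-23,70),(x,y+23,70),(255,0,255)); L((85,y-23,70),(85,y+23,70),(255,0,255));L((x,y-23,12),(x,y+23,12),(255,255,0))
    for x in(-35,15): L((x-7,210,70),(x+7,210,70),(0,255,255))
    return im
A=draw(T,"t",(170,150,510,270),2.3);B=draw(S,"s",(225,155,545,345),1.7)
im=np.zeros((600,790,3),np.uint8); im[:A.shape[0],:A.shape[1]]=A; im[277:277+B.shape[0],:B.shape[1]]=B
cv2.imwrite("pics/ov.png",im)
E
```

```text
[ 0.59456328 -0.01447598 -0.01061237] -0.6080441531568604
block_thin_face 0 [1.4 1.8]
block_thick_face 0 [ 2.1 -1. ]
block_middle_face 0 [-0.2 -1.3]
infeed 1 [0.8 0.6]
block_thin_face 1 [-1.4 -2.3]
block_thick_face 1 [ 4.2 -0.4]
block_middle_face 1 [-0.9 -1. ]
bay_end 0 [-0.6  0.6]
block_thin_face 0 [ 0.4 -2.4]
block_middle_face 0 [-5.7  0.7]
[[0.4375 0.1836 0.11  ]
 [0.4385 0.1545 0.11  ]
 [0.427  0.1537 0.11  ]
 [0.4254 0.1831 0.11  ]] [0.43210036 0.16872149 0.11      ]
```

View pics/ov.png

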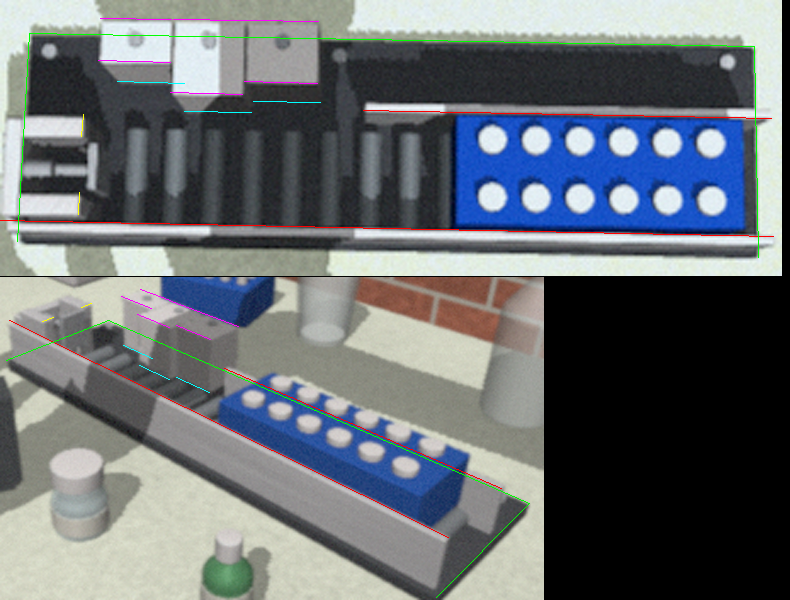

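The overlay agrees with the picture to within about 1–2 px, and it confirms the block order: thin at station y 179, then thick, then middle. I'll turn the tool to line up with the station (tool x = push direction, tool y = station +x) and shut the fingers.

```bash
python3 -m inch '[{"wz":-7,"fingers":0},{"wz":-7,"fingers":0},{"wz":-7,"fingers":0},{"wz":-7,"fingers":0},{"wz":-7,"fingers":0},{"wz":-7,"fingers":0},{"wz":-7,"fingers":0},{"wz":-7,"fingers":0},{"wz":-6.8,"fingers":0},{"fingers":0}]'
cat > st.py <<'E'
from fit import *
s=state(); w,x,y,z=s["orientation"]; M=Ro.from_quat([x,y,z,w]).as_matrix(); q=np.load("q.npy")
d=np.array(s["eef_pos"])-[q[0],q[1],0]; c,n=np.cos(q[2]),np.sin(q[2])
print("t",round(s["time"],2),"pos",np.round(s["eef_pos"],4),"station mm",np.round([1e3*(c*d[0]+n*d[1]),1e3*(-n*d[0]+c*d[1]),1e3*d[2]],1),"xaxis deg",np.degrees(np.arctan2(M[1,0],M[0,0])).round(2),"zaxis",M[:,2].round(4),"F",np.round(s["ft_force"],1),"j",np.round(s["joints"],2),"w",round(s["grip_width"],4),s["finger_force"])
E
python3 st.py
```

```text
t 3.3 pos [ 0.2908 -0.5813  0.2097] station mm [-297.7 -570.   209.7] xaxis deg 26.58 zaxis [-0.  0. -1.] F [-0.2  0.4  1.3] j [ 1.01  0.38  0.04  1.6  -0.02  1.16 -0.05] w 0.0853 0.0schema error: expected keys wx, wy, wz, tx, ty, tz, fingers
```

```bash
python3 -m inch '[{"wx":0,"wy":0,"wz":-7,"tx":0,"ty":0,"tz":0,"fingers":0},{"wx":0,"wy":0,"wz":-7,"tx":0,"ty":0,"tz":0,"fingers":0},{"wx":0,"wy":0,"wz":-7,"tx":0,"ty":0,"tz":0,"fingers":0},{"wx":0,"wy":0,"wz":-7,"tx":0,"ty":0,"tz":0,"fingers":0},{"wx":0,"wy":0,"wz":-7,"tx":0,"ty":0,"tz":0,"fingers":0},{"wx":0,"wy":0,"wz":-7,"tx":0,"ty":0,"tz":0,"fingers":0},{"wx":0,"wy":0,"wz":-7,"tx":0,"ty":0,"tz":0,"fingers":0},{"wx":0,"wy":0,"wz":-7,"tx":0,"ty":0,"tz":0,"fingers":0},{"wx":0,"wy":0,"wz":-6.8,"tx":0,"ty":0,"tz":0,"fingers":0},{"wx":0,"wy":0,"wz":0,"tx":0,"ty":0,"tz":0,"fingers":0}]'; python3 st.py
```

```text
time: 4.13
eef_pos: [0.2907, -0.5814, 0.2097]
orientation: [0.0, 0.71, 0.704, 0.0]
ft_force: [0.4, 0.2, 0.6]
grip_width: -0.0
finger_force: 0.0
t 4.13 pos [ 0.2907 -0.5814  0.2097] station mm [-297.8 -570.1  209.7] xaxis deg 89.48 zaxis [ 2.e-04  1.e-04 -1.e+00] F [0.4 0.2 0.6] j [ 1.15  0.39 -0.14  1.59  0.06  1.17  0.99] w -0.0 0.0
```

```bash
python3 -m inch '[{"wx":0,"wy":0,"wz":0,"tx":28.5,"ty":28.9,"tz":0,"fingers":0},{"wx":0,"wy":0,"wz":0,"tx":28.5,"ty":28.9,"tz":0,"fingers":0},{"wx":0,"wy":0,"wz":0,"tx":28.5,"ty":28.9,"tz":0,"fingers":0},{"wx":0,"wy":0,"wz":0,"tx":28.5,"ty":28.9,"tz":0,"fingers":0},{"wx":0,"wy":0,"wz":0,"tx":28.5,"ty":28.9,"tz":0,"fingers":0},{"wx":0,"wy":0,"wz":0,"tx":28.5,"ty":28.9,"tz":0,"fingers":0},{"wx":0,"wy":0,"wz":0,"tx":28.5,"ty":28.9,"tz":0,"fingers":0},{"wx":0,"wy":0,"wz":0,"tx":28.5,"ty":28.9,"tz":0,"fingers":0},{"wx":0,"wy":0,"wz":0,"tx":28.5,"ty":28.9,"tz":0,"fingers":0},{"wx":0,"wy":0,"wz":0,"tx":28.5,"ty":28.9,"tz":0,"fingers":0}]'; python3 st.py
```

```text
time: 4.97
eef_pos: [0.5841, -0.2982, 0.2099]
orientation: [0.0, 0.712, 0.702, -0.0]
ft_force: [0.0, -0.9, -0.5]
grip_width: -0.0004
finger_force: 0.0
t 4.97 pos [ 0.5841 -0.2982  0.2099] station mm [  -7.5 -283.8  209.9] xaxis deg 89.16 zaxis [ 3.e-04 -4.e-04 -1.e+00] F [ 0.  -0.9 -0.5] j [ 0.64  0.41 -0.3   1.57  0.13  1.18  0.3 ] w -0.0004 0.0
```

```bash
python3 -m inch '[{"wx":0,"wy":0,"wz":0,"tx":0,"ty":0,"tz":31,"fingers":0},{"wx":0,"wy":0,"wz":0,"tx":0,"ty":0,"tz":31,"fingers":0},{"wx":0,"wy":0,"wz":0,"tx":0,"ty":0,"tz":31,"fingers":0},{"wx":0,"wy":0,"wz":0,"tx":0,"ty":0,"tz":31,"fingers":0},{"wx":0,"wy":0,"wz":0,"tx":0,"ty":0,"tz":31,"fingers":0},{"wx":0,"wy":0,"wz":0,"tx":0,"ty":0,"tz":0,"fingers":0}]'; python3 st.py
```

```text
time: 5.47
eef_pos: [0.5767, -0.297, 0.047]
orientation: [-0.007, 0.712, 0.702, -0.003]
ft_force: [-1.7, -0.6, -0.5]
grip_width: -0.0002
finger_force: 0.0
t 5.47 pos [ 0.5767 -0.297   0.047 ] station mm [ -14.8 -282.7   47. ] xaxis deg 89.22 zaxis [-0.0132  0.0059 -0.9999] F [-1.7 -0.6 -0.5] j [ 0.62  0.58 -0.27  1.69  0.19  0.91  0.26] w -0.0002 0.0
```

```bash
python3 -m inch '[{"wx":0,"wy":0,"wz":0,"tx":18,"ty":0,"tz":-2,"fingers":0},{"wx":0,"wy":0,"wz":0,"tx":18,"ty":0,"tz":0,"fingers":0},{"wx":0,"wy":0,"wz":0,"tx":9,"ty":2,"tz":0,"fingers":0},{"wx":0,"wy":0,"wz":0,"tx":6,"ty":0,"tz":0,"fingers":0},{"wx":0,"wy":0,"wz":0,"tx":6,"ty":0,"tz":0,"fingers":0},{"wx":0,"wy":0,"wz":0,"tx":8,"ty":0,"tz":0,"fingers":0},{"wx":0,"wy":0,"wz":0,"tx":10,"ty":0,"tz":0,"fingers":0},{"wx":0,"wy":0,"wz":0,"tx":12,"ty":0,"tz":0,"fingers":0},{"wx":0,"wy":0,"wz":0,"tx":12,"ty":0,"tz":0,"fingers":0},{"wx":0,"wy":0,"wz":0,"tx":12,"ty":0,"tz":0,"fingers":0}]'; python3 st.py
```

```text
time: 6.3
eef_pos: [0.586, -0.1871, 0.0567]
orientation: [-0.0, 0.711, 0.703, 0.0]
ft_force: [-0.0, 0.3, -0.5]
grip_width: 0.0001
finger_force: 0.0
t 6.3 pos [ 0.586  -0.1871  0.0567] station mm [  -6.7 -172.7   56.7] xaxis deg 89.38 zaxis [-1.e-04  3.e-04 -1.e+00] F [-0.   0.3 -0.5] j [ 0.49  0.51 -0.31  1.78  0.19  0.88  0.08] w 0.0001 0.0
```

```bash
python3 -m inch '[{"wx":0,"wy":0,"wz":0,"tx":12,"ty":0,"tz":0,"fingers":0},{"wx":0,"wy":0,"wz":0,"tx":12,"ty":-0.5,"tz":0,"fingers":0},{"wx":0,"wy":0,"wz":0,"tx":12,"ty":-0.5,"tz":0,"fingers":0},{"wx":0,"wy":0,"wz":0,"tx":12,"ty":-0.5,"tz":0,"fingers":0},{"wx":0,"wy":0,"wz":0,"tx":12,"ty":-0.5,"tz":0,"fingers":0},{"wx":0,"wy":0,"wz":0,"tx":12,"ty":0,"tz":0,"fingers":0},{"wx":0,"wy":0,"wz":0,"tx":12,"ty":0,"tz":0,"fingers":0},{"wx":0,"wy":0,"wz":0,"tx":12,"ty":0,"tz":0,"fingers":0},{"wx":0,"wy":0,"wz":0,"tx":12,"ty":0,"tz":0,"fingers":0},{"wx":0,"wy":0,"wz":0,"tx":12,"ty":0,"tz":0,"fingers":0}]'; python3 st.py
python3 - <<'E'
from fit import *
T=get_image("top"); save(T,"push1.png",1.9,(170,140,580,270))
E
```

```text
time: 7.13
eef_pos: [0.5854, -0.0673, 0.0567]
orientation: [-0.0, 0.711, 0.703, 0.0]
ft_force: [0.3, -0.9, 0.6]
grip_width: -0.0
finger_force: 0.0
t 7.13 pos [ 0.5854 -0.0673  0.0567] station mm [ -8.6 -52.9  56.7] xaxis deg 89.37 zaxis [ 0.e+00  1.e-04 -1.e+00] F [ 0.3 -0.9  0.6] j [ 0.32  0.47 -0.34  1.85  0.2   0.85 -0.13] w -0.0 0.0
```

View pics/push1.png

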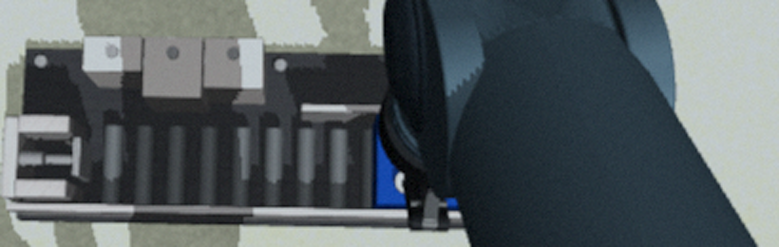

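```bash
python3 - <<'E'
from fit import *
S=get_image("side"); save(S,"push1s.png",1.2)
T=get_image("top"); print(proj(T,state()["eef_pos"]),proj(S,state()["eef_pos"]))
E
```

```text
[384.38312234 224.84791263] [382.79717159 236.0266526 ]
```

View pics/push1s.png

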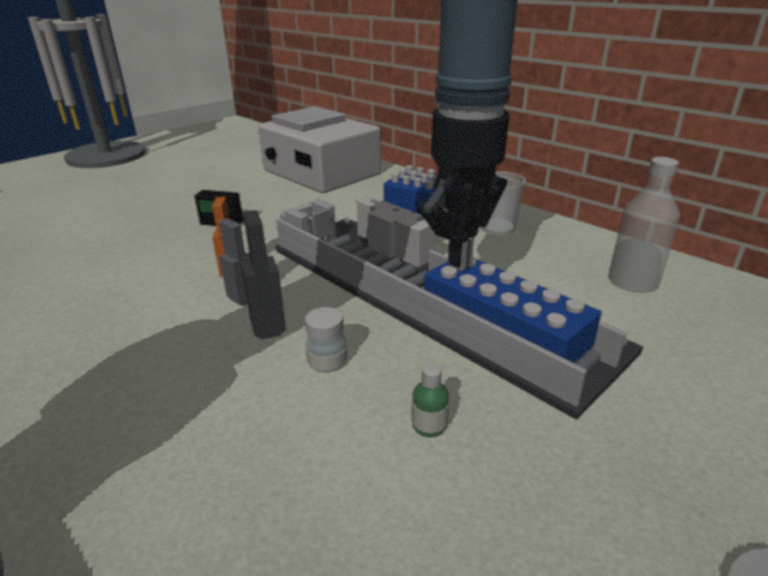

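The side view shows the rack where it started, with its front corner at about (357,221). The fingers reach down at (383,221), apparently over the rack's top or behind it, and there is no contact force. I'll crop with projected heights to find the real tip.

```bash
python3 - <<'E'
from fit import *
S=get_image("side"); e=np.array(state()["eef_pos"]); q=np.load("q.npy")
a,b=320,120; s=4
im=cv2.resize(S["pixels"][b:270,a:a+190,::-1],None,fx=s,fy=s,interpolation=cv2.INTER_CUBIC); im=np.clip(im*1.5,0,255).astype(np.uint8)
for z,c in ((.0567,(0,0,255)),(.085,(0,255,0)),(.13,(0,255,255))):
    u=(proj(S,[e[0],e[1],z])-(a,b)+.5)*s; cv2.drawMarker(im,(int(u[0]),int(u[1])),c,cv2.MARKER_CROSS,16,1)
cv2.imwrite("pics/c2.png",im)
for n in ["rack_mid"]:
    for c in (S,): print([(m["at"],m["conf"]) for m in place_of(c,n)])
E
python3 st.py
```

```text
[([255.9, 421.6], 0.83), ([205.2, 339.6], 0.28)]
t 7.38 pos [ 0.5854 -0.0693  0.0566] station mm [ -8.6 -54.9  56.6] xaxis deg 89.34 zaxis [-1.e-04 -8.e-04 -1.e+00] F [ 0.5 -0.9 -0.6] j [ 0.32  0.47 -0.34  1.85  0.2   0.85 -0.12] w 0.0002 0.0
```

View pics/c2.png

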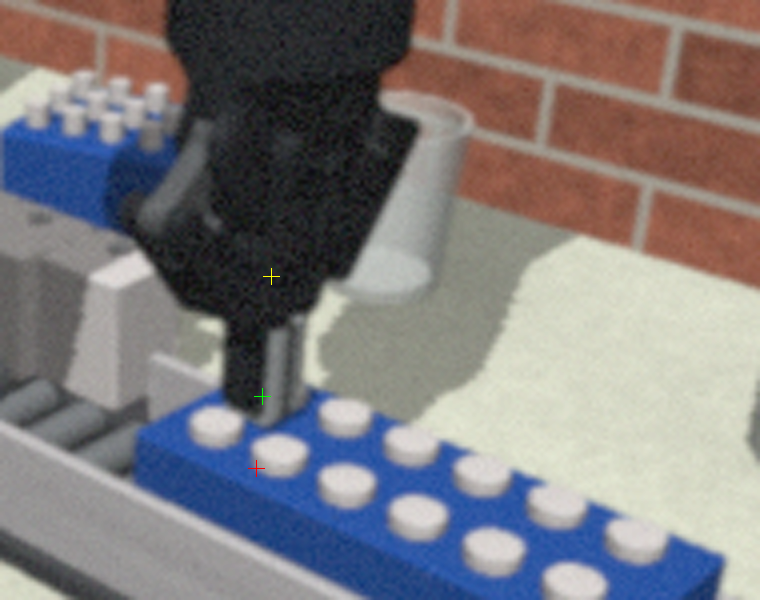

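The crop puts the finger tips at about (387,226), level with the top of the rack and roughly 18–20 mm above the reported TCP. The tool therefore passed over the rack between the cap rows and nothing moved. I'll go back behind the rack and touch the bench to calibrate the tip height.

```bash
python3 -m inch '[{"wx":0,"wy":0,"wz":0,"tx":0,"ty":0,"tz":-30,"fingers":0},{"wx":0,"wy":0,"wz":0,"tx":-37,"ty":0,"tz":0,"fingers":0},{"wx":0,"wy":0,"wz":0,"tx":-37,"ty":0,"tz":0,"fingers":0},{"wx":0,"wy":0,"wz":0,"tx":-37,"ty":0,"tz":0,"fingers":0},{"wx":0,"wy":0,"wz":0,"tx":-37,"ty":0,"tz":0,"fingers":0},{"wx":0,"wy":0,"wz":0,"tx":-37,"ty":0,"tz":0,"fingers":0},{"wx":0,"wy":0,"wz":0,"tx":-39,"ty":0,"tz":0,"fingers":0},{"wx":0,"wy":0,"wz":0,"tx":0,"ty":0,"tz":30,"fingers":0},{"wx":0,"wy":0,"wz":0,"tx":0,"ty":0,"tz":15,"fingers":0},{"wx":0,"wy":0,"wz":0,"tx":0,"ty":0,"tz":10,"fingers":0}]'; python3 st.py
python3 - <<'E'
from fit import *
S=get_image("side");T=get_image("top"); e=np.array(state()["eef_pos"])
us,ut=proj(S,e),proj(T,e); print(us,ut)
s=3
def cr(P,u,w,h):
    a,b=int(min(max(u[0]-w//2,0),640-w)),int(min(max(u[1]-h//2,0),480-h))
    im=cv2.resize(P["pixels"][b:b+h,a:a+w,::-1],None,fx=s,fy=s,interpolation=cv2.INTER_CUBIC); im=np.clip(im*1.6,0,255).astype(np.uint8)
    for z,c in ((0,(0,0,255)),(.019,(0,255,0))):
        v=(proj(P,e+[0,0,z])-(a,b)+.5)*s; cv2.drawMarker(im,(int(v[0]),int(v[1])),c,cv2.MARKER_CROSS,14,1)
    print(a,b); return im
cv2.imwrite("pics/c3.png",np.hstack([cr(S,us,130,190),cr(T,ut,130,190)]))
E
```

```text
time: 8.22
eef_pos: [0.5802, -0.2937, 0.0289]
orientation: [-0.002, 0.712, 0.702, -0.001]
ft_force: [0.2, 0.8, -0.6]
grip_width: 0.0002
finger_force: 0.0
t 8.22 pos [ 0.5802 -0.2937  0.0289] station mm [ -11.4 -279.3   28.9] xaxis deg 89.18 zaxis [-0.0043  0.0016 -1.    ] F [ 0.2  0.8 -0.6] j [ 0.6   0.6  -0.26  1.7   0.19  0.87  0.25] w 0.0002 0.0
[537.05567394 330.60833115] [529.57219025 232.09510404]
472 235
464 137
```

View pics/c3.png

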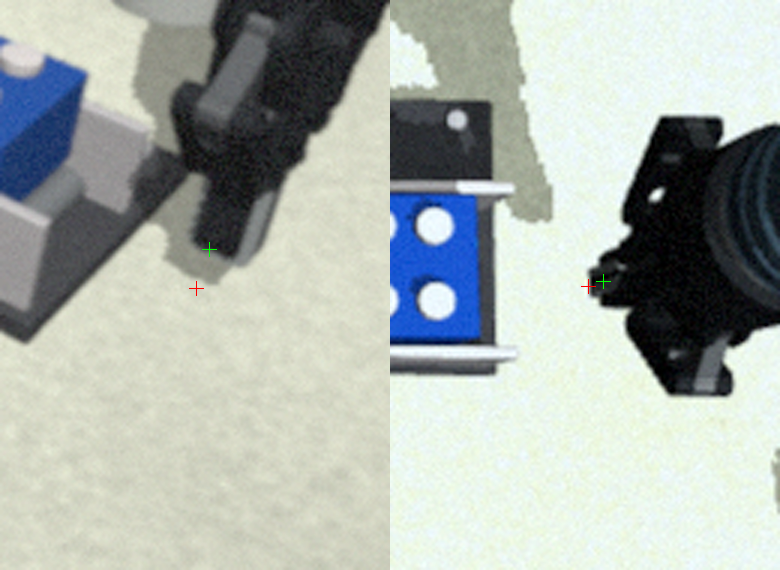

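The fingers end at about (545,321) in the side view and (536,232) in the top view, so they stop short of the reported TCP. Triangulate, then touch the bench.

```bash
python3 - <<'E'
from fit import *
S=get_image("side");T=get_image("top"); e=np.array(state()["eef_pos"])
x,d=tri(S,(545.3,320.7),T,(535.5,232)); print(x,d,x-e)
E
python3 -m inch '[{"wx":0,"wy":0,"wz":0,"tx":0,"ty":0,"tz":8,"fingers":0},{"wx":0,"wy":0,"wz":0,"tx":0,"ty":0,"tz":8,"fingers":0},{"wx":0,"wy":0,"wz":0,"tx":0,"ty":0,"tz":5,"fingers":0},{"wx":0,"wy":0,"wz":0,"tx":0,"ty":0,"tz":3,"fingers":0},{"wx":0,"wy":0,"wz":0,"tx":0,"ty":0,"tz":0,"fingers":0},{"wx":0,"wy":0,"wz":0,"tx":0,"ty":0,"tz":0,"fingers":0}]'; python3 st.py
```

```text
[ 0.57951103 -0.29357686  0.04581806] 0.003634009312687791 [-0.00409763 -0.00313149  0.0140445 ]
time: 8.92
eef_pos: [0.5827, -0.2924, 0.0074]
orientation: [-0.0, 0.711, 0.703, -0.0]
ft_force: [-0.1, -1.2, -0.1]
grip_width: 0.0004
finger_force: 0.0
t 8.92 pos [ 0.5827 -0.2924  0.0074] station mm [  -8.9 -278.     7.4] xaxis deg 89.38 zaxis [-5.e-04  2.e-04 -1.e+00] F [-0.1 -1.2 -0.1] j [ 0.6   0.63 -0.25  1.7   0.2   0.83  0.24] w 0.0004 0.0
```

```bash
python3 -m inch '[{"wx":0,"wy":0,"wz":0,"tx":0,"ty":0,"tz":3,"fingers":0},{"wx":0,"wy":0,"wz":0,"tx":0,"ty":0,"tz":3,"fingers":0},{"wx":0,"wy":0,"wz":0,"tx":0,"ty":0,"tz":2,"fingers":0},{"wx":0,"wy":0,"wz":0,"tx":0,"ty":0,"tz":0,"fingers":0}]'; python3 st.py
```

```text
time: 9.25
eef_pos: [0.5825, -0.2924, -0.0009]
orientation: [-0.0, 0.711, 0.703, -0.0]
ft_force: [-1.1, -0.0, -0.3]
grip_width: 0.0
finger_force: 0.0
t 9.25 pos [ 0.5825 -0.2924 -0.0009] station mm [  -9.1 -278.    -0.9] xaxis deg 89.37 zaxis [-9.e-04  4.e-04 -1.e+00] F [-1.1 -0.  -0.3] j [ 0.59  0.64 -0.25  1.71  0.21  0.82  0.24] w 0.0 0.0
```

```bash
python3 -m inch '[{"wx":0,"wy":0,"wz":0,"tx":0,"ty":0,"tz":3,"fingers":0},{"wx":0,"wy":0,"wz":0,"tx":0,"ty":0,"tz":2,"fingers":0},{"wx":0,"wy":0,"wz":0,"tx":0,"ty":0,"tz":0,"fingers":0}]'; python3 st.py
```

```text
time: 9.5
eef_pos: [0.5825, -0.2923, -0.0059]
orientation: [-0.0, 0.711, 0.703, -0.0]
ft_force: [-0.5, -0.2, 0.7]
grip_width: -0.0002
finger_force: 0.0
t 9.5 pos [ 0.5825 -0.2923 -0.0059] station mm [  -9.1 -278.    -5.9] xaxis deg 89.37 zaxis [-8.e-04  4.e-04 -1.e+00] F [-0.5 -0.2  0.7] j [ 0.59  0.65 -0.25  1.71  0.21  0.81  0.24] w -0.0002 0.0
```

Confirmed: the reported TCP is below z = 0 with no contact, so the tips really are higher. I'll carry on down in small steps.

```bash
python3 -m inch '[{"wx":0,"wy":0,"wz":0,"tx":0,"ty":0,"tz":2,"fingers":0},{"wx":0,"wy":0,"wz":0,"tx":0,"ty":0,"tz":2,"fingers":0},{"wx":0,"wy":0,"wz":0,"tx":0,"ty":0,"tz":0,"fingers":0}]'; python3 st.py
```

```text
time: 9.75
eef_pos: [0.5826, -0.2923, -0.0098]
orientation: [-0.0, 0.711, 0.703, -0.0]
ft_force: [-0.1, 0.6, 0.6]
grip_width: 0.0002
finger_force: 0.0
t 9.75 pos [ 0.5826 -0.2923 -0.0098] station mm [  -9.  -277.9   -9.8] xaxis deg 89.38 zaxis [-7.e-04  3.e-04 -1.e+00] F [-0.1  0.6  0.6] j [ 0.59  0.66 -0.25  1.71  0.21  0.8   0.24] w 0.0002 0.0
```

```bash
python3 -m inch '[{"wx":0,"wy":0,"wz":0,"tx":0,"ty":0,"tz":1.5,"fingers":0},{"wx":0,"wy":0,"wz":0,"tx":0,"ty":0,"tz":1.5,"fingers":0},{"wx":0,"wy":0,"wz":0,"tx":0,"ty":0,"tz":0,"fingers":0}]'; python3 st.py
```

```text
time: 10.0
eef_pos: [0.5827, -0.2924, -0.0127]
orientation: [-0.0, 0.711, 0.703, -0.0]
ft_force: [-0.2, -0.1, 0.0]
grip_width: -0.0002
finger_force: 0.0
t 10.0 pos [ 0.5827 -0.2924 -0.0127] station mm [  -8.9 -278.   -12.7] xaxis deg 89.38 zaxis [-5.e-04  3.e-04 -1.e+00] F [-0.2 -0.1  0. ] j [ 0.59  0.66 -0.25  1.71  0.21  0.8   0.24] w -0.0002 0.0
```

```bash
python3 -m inch '[{"wx":0,"wy":0,"wz":0,"tx":0,"ty":0,"tz":1.5,"fingers":0},{"wx":0,"wy":0,"wz":0,"tx":0,"ty":0,"tz":1.5,"fingers":0},{"wx":0,"wy":0,"wz":0,"tx":0,"ty":0,"tz":0,"fingers":0}]'; python3 st.py
```

```text
time: 10.25
eef_pos: [0.5827, -0.2924, -0.0157]
orientation: [-0.0, 0.711, 0.703, -0.0]
ft_force: [-0.0, 1.4, -0.6]
grip_width: -0.0002
finger_force: 0.0
t 10.25 pos [ 0.5827 -0.2924 -0.0157] station mm [  -8.9 -278.   -15.7] xaxis deg 89.38 zaxis [-6.e-04  2.e-04 -1.e+00] F [-0.   1.4 -0.6] j [ 0.59  0.66 -0.25  1.71  0.21  0.8   0.23] w -0.0002 0.0
```

```bash
python3 -m inch '[{"wx":0,"wy":0,"wz":0,"tx":0,"ty":0,"tz":1.5,"fingers":0},{"wx":0,"wy":0,"wz":0,"tx":0,"ty":0,"tz":1.5,"fingers":0},{"wx":0,"wy":0,"wz":0,"tx":0,"ty":0,"tz":0,"fingers":0}]'; python3 st.py
```

```text
time: 10.5
eef_pos: [0.5826, -0.2924, -0.0187]
orientation: [-0.0, 0.711, 0.703, -0.0]
ft_force: [-0.4, -0.2, -0.2]
grip_width: -0.0001
finger_force: 0.0
t 10.5 pos [ 0.5826 -0.2924 -0.0187] station mm [  -9.  -278.   -18.7] xaxis deg 89.37 zaxis [-6.e-04  3.e-04 -1.e+00] F [-0.4 -0.2 -0.2] j [ 0.59  0.67 -0.25  1.71  0.21  0.79  0.23] w -0.0001 0.0
```

```bash
python3 -m inch '[{"wx":0,"wy":0,"wz":0,"tx":0,"ty":0,"tz":1.5,"fingers":0},{"wx":0,"wy":0,"wz":0,"tx":0,"ty":0,"tz":1.5,"fingers":0},{"wx":0,"wy":0,"wz":0,"tx":0,"ty":0,"tz":0,"fingers":0}]'; python3 st.py
```

```text
time: 10.75
eef_pos: [0.5832, -0.2925, -0.0212]
orientation: [0.0, 0.711, 0.703, 0.0]
ft_force: [0.8, -0.2, 0.4]
grip_width: 0.0
finger_force: 0.0
t 10.75 pos [ 0.5832 -0.2925 -0.0212] station mm [  -8.4 -278.2  -21.2] xaxis deg 89.38 zaxis [ 4.e-04 -1.e-04 -1.e+00] F [ 0.8 -0.2  0.4] j [ 0.59  0.67 -0.24  1.71  0.21  0.79  0.23] w 0.0 0.0
```

```bash
python3 - <<'E'
from fit import *
S=get_image("side");T=get_image("top"); e=np.array(state()["eef_pos"])
us,ut=proj(S,e+[0,0,.02]),proj(T,e+[0,0,.02]); s=4
def cr(P,u,w,h):
    a,b=int(min(max(u[0]-w//2,0),640-w)),int(min(max(u[1]-h//2,0),480-h))
    im=cv2.resize(P["pixels"][b:b+h,a:a+w,::-1],None,fx=s,fy=s,interpolation=cv2.INTER_CUBIC); im=np.clip(im*2,0,255).astype(np.uint8)
    for z,c in ((.0,(0,0,255)),(.02,(0,255,0)),(.03,(255,0,255))):
        v=(proj(P,e+[0,0,z])-(a,b)+.5)*s; cv2.drawMarker(im,(int(v[0]),int(v[1])),c,cv2.MARKER_CROSS,14,1)
    print(a,b); return im
cv2.imwrite("pics/c4.png",np.hstack([cr(S,us,98,140),cr(T,ut,98,140)]))
E
```

```text
484 280
474 163
```

View pics/c4.png

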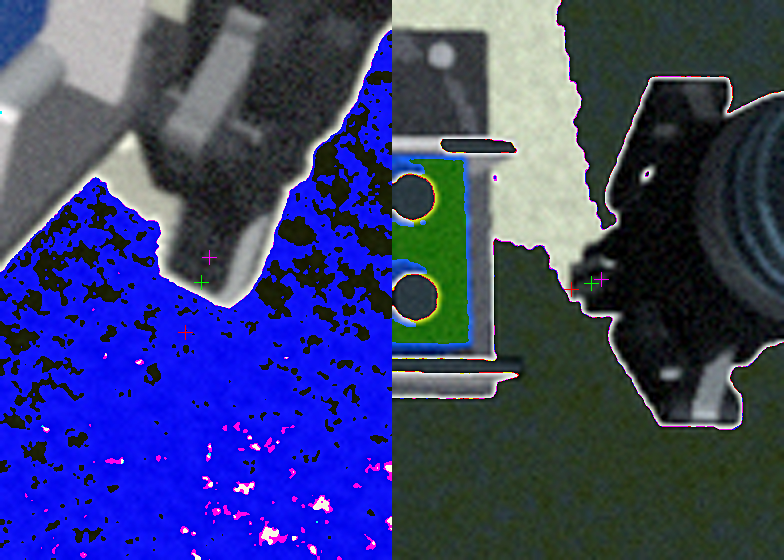

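Tip is now at about bench level by the picture (side (534,352)). One more small step to confirm.

```bash
python3 -m inch '[{"wx":0,"wy":0,"wz":0,"tx":0,"ty":0,"tz":1,"fingers":0},{"wx":0,"wy":0,"wz":0,"tx":0,"ty":0,"tz":0,"fingers":0}]'; python3 st.py
```

```text
time: 11.02
eef_pos: [0.583, -0.2925, -0.0214]
orientation: [-0.0, 0.711, 0.703, -0.0]
ft_force: [-1.5, 0.9, 4.9]
grip_width: 0.0
finger_force: 2.5
t 11.02 pos [ 0.583  -0.2925 -0.0214] station mm [  -8.6 -278.2  -21.4] xaxis deg 89.37 zaxis [-4.e-04 -1.e-04 -1.e+00] F [-1.5  0.9  4.9] j [ 0.59  0.67 -0.24  1.71  0.22  0.79  0.23] w 0.0 2.4840660765767097
```

The bench contact shows the tips are 21 mm above the reported TCP, so from here true tip z = reported z + 21. I'll raise to reported z ≈ 34 and push the rack for real.

```bash
python3 -m inch '[{"wx":0,"wy":0,"wz":0,"tx":0,"ty":0,"tz":-28,"fingers":0},{"wx":0,"wy":0,"wz":0,"tx":0,"ty":0,"tz":-28,"fingers":0},{"wx":0,"wy":0,"wz":0,"tx":25,"ty":0,"tz":0,"fingers":0},{"wx":0,"wy":0,"wz":0,"tx":18,"ty":0,"tz":0,"fingers":0},{"wx":0,"wy":0,"wz":0,"tx":7,"ty":0,"tz":0,"fingers":0},{"wx":0,"wy":0,"wz":0,"tx":6,"ty":0,"tz":0,"fingers":0},{"wx":0,"wy":0,"wz":0,"tx":6,"ty":0,"tz":0,"fingers":0},{"wx":0,"wy":0,"wz":0,"tx":7,"ty":0,"tz":0,"fingers":0},{"wx":0,"wy":0,"wz":0,"tx":8,"ty":0,"tz":0,"fingers":0},{"wx":0,"wy":0,"wz":0,"tx":9,"ty":0,"tz":0,"fingers":0}]'; python3 st.py
```

```text
time: 11.85
eef_pos: [0.5833, -0.2078, 0.0332]
orientation: [0.0, 0.712, 0.702, -0.001]
ft_force: [-0.0, -0.7, -1.0]
grip_width: -0.0003
finger_force: 0.5
t 11.85 pos [ 0.5833 -0.2078  0.0332] station mm [  -9.2 -193.4   33.2] xaxis deg 89.24 zaxis [-8.e-04 -1.e-03 -1.e+00] F [-0.  -0.7 -1. ] j [ 0.5   0.55 -0.28  1.78  0.2   0.84  0.11] w -0.0003 0.4870622232556343
```

```bash
python3 -m inch '[{"wx":0,"wy":0,"wz":0,"tx":10,"ty":0,"tz":0,"fingers":0},{"wx":0,"wy":0,"wz":0,"tx":10,"ty":0,"tz":0,"fingers":0},{"wx":0,"wy":0,"wz":0,"tx":10,"ty":0,"tz":0,"fingers":0},{"wx":0,"wy":0,"wz":0,"tx":10,"ty":0,"tz":0,"fingers":0},{"wx":0,"wy":0,"wz":0,"tx":10,"ty":0,"tz":0,"fingers":0},{"wx":0,"wy":0,"wz":0,"tx":10,"ty":0,"tz":0,"fingers":0},{"wx":0,"wy":0,"wz":0,"tx":10,"ty":0,"tz":0,"fingers":0},{"wx":0,"wy":0,"wz":0,"tx":10,"ty":0,"tz":0,"fingers":0},{"wx":0,"wy":0,"wz":0,"tx":10,"ty":0,"tz":0,"fingers":0},{"wx":0,"wy":0,"wz":0,"tx":10,"ty":0,"tz":0,"fingers":0}]'; python3 st.py
python3 - <<'E'
from fit import *
T=get_image("top");S=get_image("side");q=np.load("q.npy")
for P in (T,S):
    print([(np.round(m["at"],1).tolist(),round(m["conf"],2)) for m in place_of(P,"rack_mid")],[(m["rect"],round(m["conf"],2)) for m in masks_of(P,"rack_mid")])
E
```

```text
time: 12.68
eef_pos: [0.585, -0.1055, 0.0337]
orientation: [-0.0, 0.711, 0.703, -0.0]
ft_force: [-0.3, -0.8, -1.2]
grip_width: -0.0001
finger_force: 0.6
t 12.68 pos [ 0.585  -0.1055  0.0337] station mm [ -8.6 -91.1  33.7] xaxis deg 89.38 zaxis [-0. -0. -1.] F [-0.3 -0.8 -1.2] j [ 0.36  0.51 -0.3   1.84  0.2   0.82 -0.06] w -0.0001 0.586654543876648
[([225.0, 342.9], 0.82)] [([281.0, 196.4, 404.3, 249.1], 0.65)]
[([225.8, 350.4], 0.74)] [([290.6, 188.0, 407.1, 259.0], 0.63)]
```

The rack is moving now: its front edge went from column 368 to 281. I'll continue to the end plate, slowing down as it gets there.

```bash
python3 -m inch '[{"wx":0,"wy":0,"wz":0,"tx":11,"ty":0,"tz":0,"fingers":0},{"wx":0,"wy":0,"wz":0,"tx":11,"ty":0,"tz":0,"fingers":0},{"wx":0,"wy":0,"wz":0,"tx":11,"ty":0,"tz":0,"fingers":0},{"wx":0,"wy":0,"wz":0,"tx":11,"ty":0,"tz":0,"fingers":0},{"wx":0,"wy":0,"wz":0,"tx":10,"ty":0,"tz":0,"fingers":0},{"wx":0,"wy":0,"wz":0,"tx":9,"ty":0,"tz":0,"fingers":0},{"wx":0,"wy":0,"wz":0,"tx":8,"ty":0,"tz":0,"fingers":0},{"wx":0,"wy":0,"wz":0,"tx":7,"ty":0,"tz":0,"fingers":0},{"wx":0,"wy":0,"wz":0,"tx":6,"ty":0,"tz":0,"fingers":0},{"wx":0,"wy":0,"wz":0,"tx":5,"ty":0,"tz":0,"fingers":0}]'; python3 st.py

```

```text
time: 13.82
eef_pos: [0.5859, -0.0167, 0.0337]
orientation: [-0.0, 0.711, 0.703, -0.0]
ft_force: [-0.2, -1.2, 0.9]
grip_width: -0.0001
finger_force: 0.5
t 13.82 pos [ 0.5859 -0.0167  0.0337] station mm [-8.6 -2.3 33.7] xaxis deg 89.4 zaxis [-1.e-04  1.e-04 -1.e+00] F [-0.2 -1.2  0.9] j [ 0.23  0.5  -0.32  1.86  0.21  0.81 -0.22] w -0.0001 0.4920107312500477
```

```bash
python3 -m inch '[{"wx":0,"wy":0,"wz":0,"tx":3,"ty":0,"tz":0,"fingers":0},{"wx":0,"wy":0,"wz":0,"tx":3,"ty":0,"tz":0,"fingers":0},{"wx":0,"wy":0,"wz":0,"tx":2,"ty":0,"tz":0,"fingers":0},{"wx":0,"wy":0,"wz":0,"tx":0,"ty":0,"tz":0,"fingers":0}]'; python3 st.py
```

```text
time: 14.15
eef_pos: [0.586, -0.009, 0.0337]
orientation: [-0.0, 0.711, 0.703, 0.0]
ft_force: [0.8, 0.5, 0.1]
grip_width: 0.0
finger_force: 0.0
t 14.15 pos [ 0.586  -0.009   0.0337] station mm [-8.6  5.4 33.7] xaxis deg 89.39 zaxis [-0.e+00  5.e-04 -1.e+00] F [0.8 0.5 0.1] j [ 0.21  0.5  -0.33  1.86  0.21  0.81 -0.23] w 0.0 0.0
```

```bash
python3 -m inch '[{"wx":0,"wy":0,"wz":0,"tx":2,"ty":0,"tz":0,"fingers":0},{"wx":0,"wy":0,"wz":0,"tx":2,"ty":0,"tz":0,"fingers":0},{"wx":0,"wy":0,"wz":0,"tx":0,"ty":0,"tz":0,"fingers":0}]'; python3 st.py; python3 - <<'E'
from fit import *
T=get_image("top");S=get_image("side");q=np.load("q.npy")
for P in (T,S):
    print([(np.round(m["at"],1).tolist(),round(m["conf"],2)) for m in place_of(P,"rack_mid")],[(m["rect"],round(m["conf"],2)) for m in masks_of(P,"rack_mid")])
    for y in (110,115,120): print(y,proj(P,W(q,(-9,y,52.5))),proj(P,W(q,(-9,y+90,75))))
E
```

```text
time: 14.4
eef_pos: [0.586, -0.0055, 0.0336]
orientation: [0.0, 0.711, 0.703, -0.0]
ft_force: [-0.2, -0.9, 0.1]
grip_width: -0.0001
finger_force: 0.1
t 14.4 pos [ 0.586  -0.0055  0.0336] station mm [-8.6  8.9 33.6] xaxis deg 89.38 zaxis [-1.e-04 -1.e-04 -1.e+00] F [-0.2 -0.9  0.1] j [ 0.21  0.5  -0.33  1.86  0.22  0.81 -0.24] w -0.0001 0.14737066347151995
[([221.8, 276.7], 0.65)] [([210.8, 194.6, 323.5, 251.9], 0.72)]
110 [274.6253293 223.4854771] [210.60820851 219.86391553]
115 [271.26265317 223.41947791] [207.15229114 219.79633192]
120 [267.90065527 223.35349204] [203.69709151 219.72876235]
[([205.0, 305.8], 0.56)] [([251.8, 170.1, 360.8, 234.6], 0.9)]
110 [303.88537106 202.27607888] [268.08519385 174.07398406]
115 [301.8059391  201.30917794] [266.26582019 173.27388872]
120 [299.74393962 200.35038281] [264.46083745 172.48012199]
```

```bash
python3 -m inch '[{"wx":0,"wy":0,"wz":0,"tx":1.5,"ty":0,"tz":0,"fingers":0},{"wx":0,"wy":0,"wz":0,"tx":1,"ty":0,"tz":0,"fingers":0},{"wx":0,"wy":0,"wz":0,"tx":0,"ty":0,"tz":0,"fingers":0}]'; python3 st.py
```

```text
time: 14.95
eef_pos: [0.586, -0.0048, 0.0336]
orientation: [0.001, 0.711, 0.703, -0.001]
ft_force: [-0.2, -3.6, -0.5]
grip_width: 0.0
finger_force: 2.0
t 14.95 pos [ 0.586  -0.0048  0.0336] station mm [-8.7  9.6 33.6] xaxis deg 89.31 zaxis [-4.e-04 -2.e-03 -1.e+00] F [-0.2 -3.6 -0.5] j [ 0.2   0.5  -0.33  1.86  0.22  0.81 -0.25] w 0.0 2.0104466443626734
```

The end plate is touched: 3.6 N at TCP station y 9.6. I'll back off and lift, then refine the spacer pose by a silhouette fit from both cameras.

```bash
python3 -m inch '[{"wx":0,"wy":0,"wz":0,"tx":-8,"ty":0,"tz":0,"fingers":0},{"wx":0,"wy":0,"wz":0,"tx":-20,"ty":0,"tz":0,"fingers":0},{"wx":0,"wy":0,"wz":0,"tx":0,"ty":0,"tz":-38,"fingers":0},{"wx":0,"wy":0,"wz":0,"tx":0,"ty":0,"tz":-38,"fingers":0},{"wx":0,"wy":0,"wz":0,"tx":0,"ty":0,"tz":-38,"fingers":0},{"wx":0,"wy":0,"wz":0,"tx":0,"ty":0,"tz":0,"fingers":0}]'; python3 st.py
cat > sp.py <<'E'
from fit import *
from scipy.optimize import minimize
def sil(P,x,y,yaw,zb):
    m=np.zeros((480,640),np.uint8); c,s=np.cos(yaw),np.sin(yaw)
    for hx,z0,z1 in ((.014,0,.065),(.006,.065,.11)):
        pts=[proj(P,[x+c*i*hx-s*j*.015,y+s*i*hx+c*j*.015,zb+z]) for i in(-1,1) for j in(-1,1) for z in(z0,z1)]
        cv2.fillConvexPoly(m,cv2.convexHull((np.array(pts)*16).round().astype(np.int32)),1,shift=4)
    return m>0
def fitsp(MS,g):
    f=lambda v:-sum((sil(P,v[0]/1e3,v[1]/1e3,np.radians(v[2]),v[3]/1e3)&M).sum()/(sil(P,v[0]/1e3,v[1]/1e3,np.radians(v[2]),v[3]/1e3)|M).sum() for P,M in MS)
    def run(fz,g0): 
        h=(lambda v:f(list(v)+[g[3]])) if fz else f
        n=3 if fz else 4
        return minimize(h,g0[:n],method="Nelder-Mead",options=dict(initial_simplex=[np.array(g0[:n])+d for d in np.vstack([np.zeros(n),np.diag([5,5,6,4][:n])])]))
    return run
E
python3 - <<'E'
from sp import *
T=get_image("top");S=get_image("side")
MS=[]
for P,u in((T,(218,328)),(S,(195,220))):
    m=min(masks_of(P,"spacer_mid"),key=lambda m:abs((m["rect"][0]+m["rect"][2])/2-u[0])+abs((m["rect"][1]+m["rect"][3])/2-u[1])); print(m["rect"],m["conf"]); MS.append((P,m["region"]))
# side: near spacer hides part; exclude the big one's mask area handled by top fit first
r=fitsp(MS[:1],[432,169,2.5,0])(True,[432,169,2.5]); print("top",r.x,r.fun)
r=fitsp(MS,[432,169,2.5,0])(True,[432,169,2.5]); print("both",r.x,r.fun)
E
```

```text
time: 15.45
eef_pos: [0.5928, -0.0294, 0.1568]
orientation: [0.005, 0.711, 0.703, 0.007]
ft_force: [1.6, -0.1, 1.4]
grip_width: 0.0001
finger_force: 0.0
t 15.45 pos [ 0.5928 -0.0294  0.1568] station mm [ -1.6 -15.  156.8] xaxis deg 89.41 zaxis [ 0.0169  0.0014 -0.9999] F [ 1.6 -0.1  1.4] j [ 0.28  0.35 -0.36  1.79  0.14  1.02 -0.14] w 0.0001 0.0
[199.1, 318.6, 235.3, 339.3] 0.81
[182.4, 183.5, 208.2, 255.6] 0.74
top [432.53415569 171.22896618   3.99083955] -0.9412568306010929
both [432.80516711 171.21346352   2.08640393] -1.6573771498572958
```

```bash
python3 -m inch '[{"wx":0,"wy":0,"wz":0,"tx":28.7,"ty":-21.8,"tz":0,"fingers":50},{"wx":0,"wy":0,"wz":0,"tx":28.7,"ty":-21.8,"tz":0,"fingers":50},{"wx":0,"wy":0,"wz":0,"tx":28.7,"ty":-21.8,"tz":0,"fingers":50},{"wx":0,"wy":0,"wz":0,"tx":28.7,"ty":-21.8,"tz":0,"fingers":50},{"wx":0,"wy":0,"wz":0,"tx":28.7,"ty":-21.8,"tz":0,"fingers":50},{"wx":0,"wy":0,"wz":0,"tx":28.7,"ty":-21.8,"tz":0,"fingers":50},{"wx":0,"wy":0,"wz":0,"tx":28.7,"ty":-21.8,"tz":0,"fingers":50},{"wx":0,"wy":0,"wz":-3,"tx":0,"ty":0,"tz":0,"fingers":50},{"wx":0,"wy":0,"wz":0,"tx":0,"ty":0,"tz":0,"fingers":50},{"wx":0,"wy":0,"wz":0,"tx":0,"ty":0,"tz":0,"fingers":50}]'; python3 st.py
```

```text
time: 16.48
eef_pos: [0.4343, 0.171, 0.1463]
orientation: [-0.001, 0.692, 0.721, -0.001]
ft_force: [-0.4, 0.4, -0.2]
grip_width: 0.0428
finger_force: 0.0
t 16.48 pos [0.4343 0.171  0.1463] station mm [-162.2  183.7  146.3] xaxis deg 92.35 zaxis [-0.0027 -0.001  -1.    ] F [-0.4  0.4 -0.2] j [ 0.04  0.15 -0.53  2.06  0.09  0.96 -0.5 ] w 0.0428 0.0
```

```bash
python3 -m inch '[{"wx":0,"wy":0,"wz":0,"tx":0,"ty":0,"tz":25,"fingers":50},{"wx":0,"wy":0,"wz":0,"tx":0,"ty":0,"tz":25,"fingers":50},{"wx":0,"wy":0,"wz":0,"tx":0,"ty":0,"tz":20,"fingers":50},{"wx":0,"wy":0,"wz":0,"tx":0,"ty":0,"tz":12,"fingers":50},{"wx":0,"wy":0,"wz":0,"tx":0,"ty":0,"tz":8,"fingers":50},{"wx":0,"wy":0,"wz":0,"tx":0,"ty":0,"tz":0,"fingers":50},{"wx":0,"wy":0,"wz":0,"tx":0,"ty":0,"tz":0,"fingers":50}]'; python3 st.py; python3 - <<'E'
from sp import *
T=get_image("top");S=get_image("side")
for P in (T,S): print([(m["rect"],round(m["conf"],2)) for m in masks_of(P,"spacer_mid")])
E
```

```text
time: 17.07
eef_pos: [0.4358, 0.1712, 0.0576]
orientation: [-0.0, 0.693, 0.721, -0.0]
ft_force: [-0.2, 1.2, 0.4]
grip_width: 0.043
finger_force: 0.0
t 17.07 pos [0.4358 0.1712 0.0576] station mm [-160.7  184.    57.6] xaxis deg 92.3 zaxis [-3.e-04  1.e-04 -1.e+00] F [-0.2  1.2  0.4] j [-0.01  0.3  -0.5   2.12  0.2   0.77 -0.6 ] w 0.043 0.0
[([170.8, 295.4, 184.5, 301.4], 0.5)]
[([198.4, 175.0, 239.4, 282.7], 0.72), ([178.2, 163.3, 189.3, 228.8], 0.66), ([181.7, 181.8, 208.7, 254.4], 0.62)]
```

Spacer undisturbed. Close the fingers.

```bash
python3 -m inch '[{"wx":0,"wy":0,"wz":0,"tx":0,"ty":0,"tz":0,"fingers":0},{"wx":0,"wy":0,"wz":0,"tx":0,"ty":0,"tz":0,"fingers":0},{"wx":0,"wy":0,"wz":0,"tx":0,"ty":0,"tz":0,"fingers":0},{"wx":0,"wy":0,"wz":0,"tx":0,"ty":0,"tz":0,"fingers":0},{"wx":0,"wy":0,"wz":0,"tx":0,"ty":0,"tz":0,"fingers":0},{"wx":0,"wy":0,"wz":0,"tx":0,"ty":0,"tz":0,"fingers":0}]'; python3 st.py
```

```text
time: 17.77
eef_pos: [0.4359, 0.1717, 0.0582]
orientation: [0.0, 0.692, 0.722, 0.0]
ft_force: [0.0, -0.3, 4.7]
grip_width: 0.0109
finger_force: 58.8
t 17.77 pos [0.4359 0.1717 0.0582] station mm [-160.7  184.5   58.2] xaxis deg 92.38 zaxis [ 9.e-04  1.e-04 -1.e+00] F [ 0.  -0.3  4.7] j [-0.01  0.3  -0.5   2.12  0.2   0.77 -0.6 ] w 0.0109 58.78443002700806
```

Gripped, opening 11 mm on the tab. Lift, align yaw, then carry above the gap.

```bash
python3 -m inch '[{"wx":0,"wy":0,"wz":0,"tx":0,"ty":0,"tz":-20,"fingers":0},{"wx":0,"wy":0,"wz":0,"tx":0,"ty":0,"tz":-30,"fingers":0},{"wx":0,"wy":0,"wz":0,"tx":0,"ty":0,"tz":-30,"fingers":0},{"wx":0,"wy":0,"wz":3,"tx":0,"ty":0,"tz":-25,"fingers":0},{"wx":0,"wy":0,"wz":0,"tx":0,"ty":20,"tz":0,"fingers":0},{"wx":0,"wy":0,"wz":0,"tx":0,"ty":30,"tz":0,"fingers":0},{"wx":0,"wy":0,"wz":0,"tx":-4,"ty":20,"tz":0,"fingers":0},{"wx":0,"wy":0,"wz":0,"tx":0,"ty":10,"tz":0,"fingers":0},{"wx":0,"wy":0,"wz":0,"tx":0,"ty":0,"tz":0,"fingers":0},{"wx":0,"wy":0,"wz":0,"tx":0,"ty":0,"tz":0,"fingers":0}]'; python3 st.py
```

```text
time: 18.6
eef_pos: [0.5139, 0.1667, 0.1616]
orientation: [-0.001, 0.711, 0.703, -0.001]
ft_force: [-0.7, 0.5, -1.9]
grip_width: 0.0113
finger_force: 58.7
t 18.6 pos [0.5139 0.1667 0.1616] station mm [-82.6 180.3 161.6] xaxis deg 89.37 zaxis [-3.4e-03 -1.0e-04 -1.0e+00] F [-0.7  0.5 -1.9] j [ 0.05  0.27 -0.49  1.89  0.15  1.02 -0.52] w 0.0113 58.70160520076752
```

```bash
python3 -m inch '[{"wx":0,"wy":0,"wz":0,"tx":0,"ty":20,"tz":0,"fingers":0},{"wx":0,"wy":0,"wz":0,"tx":0,"ty":30,"tz":0,"fingers":0},{"wx":0,"wy":0,"wz":0,"tx":0,"ty":30,"tz":0,"fingers":0},{"wx":0,"wy":0,"wz":0,"tx":0,"ty":25,"tz":0,"fingers":0},{"wx":0,"wy":0,"wz":0,"tx":0,"ty":15,"tz":0,"fingers":0},{"wx":0,"wy":0,"wz":0,"tx":0,"ty":4,"tz":0,"fingers":0},{"wx":0,"wy":0,"wz":0,"tx":0,"ty":0,"tz":0,"fingers":0},{"wx":0,"wy":0,"wz":0,"tx":0,"ty":0,"tz":0,"fingers":0}]'; python3 st.py
python3 - <<'E'
from sp import *
T=get_image("top");S=get_image("side")
for P in (T,S):
    ms=masks_of(P,"spacer_mid"); print([(m["rect"],round(m["conf"],2)) for m in ms])
    print([ (n,[(np.round(m["at"],1).tolist(),round(m["conf"],2)) for m in place_of(P,n)]) for n in ("spacer_mid",)])
    print(proj(P,np.array(state()["eef_pos"])+[0,0,-.003]))
E
```

```text
time: 19.27
eef_pos: [0.6369, 0.1662, 0.162]
orientation: [-0.001, 0.71, 0.704, -0.001]
ft_force: [-0.5, -0.1, -2.0]
grip_width: 0.0112
finger_force: 58.8
t 19.27 pos [0.6369 0.1662 0.162 ] station mm [ 40.5 181.1 162. ] xaxis deg 89.47 zaxis [-3.1e-03 -1.0e-04 -1.0e+00] F [-0.5 -0.1 -2. ] j [ 0.02  0.48 -0.44  1.6   0.22  1.11 -0.49] w 0.0112 58.81469786167145
[([206.5, 157.7, 232.9, 194.6], 0.62), ([273.6, 321.3, 297.7, 351.0], 0.58)]
[('spacer_mid', [([338.2, 274.4], 0.88), ([174.6, 210.7], 0.84)])]
[211.7635821  170.62700248]
[([284.1, 89.6, 309.2, 159.2], 0.93), ([303.4, 167.7, 342.8, 190.3], 0.69), ([199.8, 174.4, 239.8, 282.9], 0.65), ([175.2, 163.7, 199.3, 233.9], 0.58)]
[('spacer_mid', [([233.1, 217.7], 0.83), ([121.9, 293.0], 0.8), ([196.9, 190.9], 0.68)])]
[296.01952156 121.29149989]
```

```bash
python3 - <<'E'
from sp import *
T=get_image("top");S=get_image("side");e=np.array(state()["eef_pos"])*1e3;q=np.load("q.npy")
x,d=tri(T,(210.7,174.6),S,(293.0,121.9)); print("tri",x,d)
mt=min(masks_of(T,"spacer_mid"),key=lambda m:m["rect"][1]); ms=min(masks_of(S,"spacer_mid"),key=lambda m:m["rect"][1])
print(mt["rect"],ms["rect"])
zb=e[2]-58.2
for nm,MS in (("side",[(S,ms["region"])]),):
    for g in ([e[0],e[1],-.6,zb],):
        r=fitsp(MS,g)(False,g); print(nm,r.x,r.fun)
# use side silhouette + top only front (low) edge: compare projected foot edges in top
for dx in (-6,-3,0):
    m=sil(T,(e[0]+dx)/1e3,e[1]/1e3,np.radians(-.6),zb/1e3); yy,xx=np.where(m); print(dx,xx.min(),xx.max(),yy.min(),yy.max())
    m=sil(S,(e[0]+dx)/1e3,e[1]/1e3,np.radians(-.6),zb/1e3); yy,xx=np.where(m); print("   S",xx.min(),xx.max(),yy.min(),yy.max())
# overlay
def dr(P,a,b,w,h,s):
    im=np.clip(cv2.resize(P["pixels"][b:b+h,a:a+w,::-1],None,fx=s,fy=s,interpolation=cv2.INTER_CUBIC).astype(float)*1.5,0,255).astype(np.uint8)
    L=lambda A,B,c:cv2.line(im,*[tuple(int(v) for v in (proj(P,X)-(a,b)+.5)*s) for X in (A,B)],c,1)
    for y,xf in ((179,57),(132,37)): L(W(q,(xf,y-23,70)),W(q,(xf,y+23,70)),(255,0,255))
    L(W(q,(25.5,20,75)),W(q,(25.5,200,75)),(0,255,0))
    c=sil(P,e[0]/1e3,e[1]/1e3,np.radians(-.6),zb/1e3).astype(np.uint8)[b:b+h,a:a+w]; c=cv2.resize(c,None,fx=s,fy=s,interpolation=0)
    cv2.drawContours(im,cv2.findContours(c,0,1)[0],-1,(0,255,255),1); return im
A=dr(T,180,140,98,140,4);B=dr(S,250,70,98,140,4)
cv2.imwrite("pics/ins.png",np.hstack([A,B]))
E
python3 st.py
```

```text
tri [0.63276567 0.16684774 0.15987309] 0.0002979817139421887
[208.2, 155.2, 232.3, 192.2] [283.8, 90.1, 309.1, 154.6]
side [643.51522299 169.52978645 -16.62006312 102.25142086] -0.7879656160458453
-6 188 232 157 194
   S 281 307 86 158
-3 188 233 155 192
   S 282 308 86 158
0 188 233 152 190
   S 284 309 85 157
t 19.77 pos [0.6392 0.1652 0.1628] station mm [ 42.8 180.2 162.8] xaxis deg 89.38 zaxis [ 1.e-04 -1.e-04 -1.e+00] F [ 0.   0.3 -1.6] j [ 0.02  0.48 -0.44  1.59  0.22  1.11 -0.49] w 0.0112 58.81472110748291
```

View pics/ins.png

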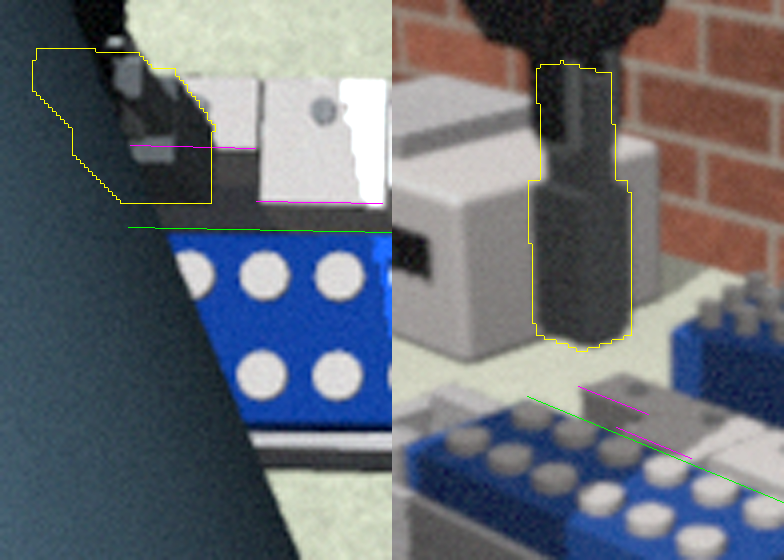

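The rack edge and block edges match the model lines. By the camera, the held spacer sits about 3 mm to −x of what the tool reading suggests, so I'll aim for station x reading ≈ 44 and lower slowly, watching the force.

```bash
python3 -m inch '[{"wx":0,"wy":0,"wz":0,"tx":-1.5,"ty":1.3,"tz":8,"fingers":0},{"wx":0,"wy":0,"wz":0,"tx":0,"ty":0,"tz":8,"fingers":0},{"wx":0,"wy":0,"wz":0,"tx":0,"ty":0,"tz":6,"fingers":0},{"wx":0,"wy":0,"wz":0,"tx":0,"ty":0,"tz":0,"fingers":0},{"wx":0,"wy":0,"wz":0,"tx":0,"ty":0,"tz":0,"fingers":0},{"wx":0,"wy":0,"wz":0,"tx":0,"ty":0,"tz":0,"fingers":0}]'; python3 st.py
```

```text
time: 20.27
eef_pos: [0.6406, 0.1639, 0.1404]
orientation: [-0.0, 0.711, 0.703, -0.0]
ft_force: [0.2, 0.2, -1.7]
grip_width: 0.0109
finger_force: 58.9
t 20.27 pos [0.6406 0.1639 0.1404] station mm [ 44.1 178.9 140.4] xaxis deg 89.38 zaxis [-4.e-04  1.e-04 -1.e+00] F [ 0.2  0.2 -1.7] j [ 0.02  0.51 -0.44  1.61  0.24  1.08 -0.49] w 0.0109 58.87363851070404
```

```bash
python3 -m inch '[{"wx":0,"wy":0,"wz":0,"tx":0,"ty":0,"tz":4,"fingers":0},{"wx":0,"wy":0,"wz":0,"tx":0,"ty":0,"tz":3,"fingers":0},{"wx":0,"wy":0,"wz":0,"tx":0,"ty":0,"tz":2,"fingers":0},{"wx":0,"wy":0,"wz":0,"tx":0,"ty":0,"tz":2,"fingers":0},{"wx":0,"wy":0,"wz":0,"tx":0,"ty":0,"tz":0,"fingers":0},{"wx":0,"wy":0,"wz":0,"tx":0,"ty":0,"tz":0,"fingers":0}]'; python3 st.py
```

```text
time: 20.77
eef_pos: [0.6405, 0.1638, 0.1295]
orientation: [-0.0, 0.711, 0.703, -0.0]
ft_force: [-0.7, 1.0, -1.2]
grip_width: 0.0109
finger_force: 58.9
t 20.77 pos [0.6405 0.1638 0.1295] station mm [ 44.  178.7 129.5] xaxis deg 89.38 zaxis [-4.e-04 -1.e-04 -1.e+00] F [-0.7  1.  -1.2] j [ 0.01  0.52 -0.43  1.62  0.24  1.06 -0.5 ] w 0.0109 58.87468993663788
```

Bottom at about 71 mm: below the rack top, no contact yet. Continue in small steps.

```bash
python3 -m inch '[{"wx":0,"wy":0,"wz":0,"tx":0,"ty":0,"tz":1.5,"fingers":0},{"wx":0,"wy":0,"wz":0,"tx":0,"ty":0,"tz":1.5,"fingers":0},{"wx":0,"wy":0,"wz":0,"tx":0,"ty":0,"tz":1.5,"fingers":0},{"wx":0,"wy":0,"wz":0,"tx":0,"ty":0,"tz":0,"fingers":0},{"wx":0,"wy":0,"wz":0,"tx":0,"ty":0,"tz":0,"fingers":0}]'; python3 st.py
```

```text
time: 21.18
eef_pos: [0.6405, 0.1637, 0.125]
orientation: [-0.0, 0.711, 0.703, -0.0]
ft_force: [0.2, -0.4, -2.1]
grip_width: 0.0109
finger_force: 58.9
t 21.18 pos [0.6405 0.1637 0.125 ] station mm [ 44.  178.7 125. ] xaxis deg 89.38 zaxis [-3.e-04 -1.e-04 -1.e+00] F [ 0.2 -0.4 -2.1] j [ 0.01  0.52 -0.43  1.62  0.24  1.05 -0.5 ] w 0.0109 58.87396574020386
```

```bash
python3 -m inch '[{"wx":0,"wy":0,"wz":0,"tx":0,"ty":0,"tz":1.5,"fingers":0},{"wx":0,"wy":0,"wz":0,"tx":0,"ty":0,"tz":1.5,"fingers":0},{"wx":0,"wy":0,"wz":0,"tx":0,"ty":0,"tz":1.5,"fingers":0},{"wx":0,"wy":0,"wz":0,"tx":0,"ty":0,"tz":0,"fingers":0},{"wx":0,"wy":0,"wz":0,"tx":0,"ty":0,"tz":0,"fingers":0}]'; python3 st.py
```

```text
time: 21.6
eef_pos: [0.6404, 0.1636, 0.1203]
orientation: [-0.0, 0.711, 0.703, -0.0]
ft_force: [-0.3, -0.1, -1.6]
grip_width: 0.0111
finger_force: 58.8
t 21.6 pos [0.6404 0.1636 0.1203] station mm [ 44.  178.6 120.3] xaxis deg 89.37 zaxis [-5.e-04 -1.e-04 -1.e+00] F [-0.3 -0.1 -1.6] j [ 0.01  0.53 -0.43  1.62  0.25  1.04 -0.5 ] w 0.0111 58.84133577346802
```

It's inside the gap without touching. Lower further.

```bash
python3 -m inch '[{"wx":0,"wy":0,"wz":0,"tx":0,"ty":0,"tz":3,"fingers":0},{"wx":0,"wy":0,"wz":0,"tx":0,"ty":0,"tz":4,"fingers":0},{"wx":0,"wy":0,"wz":0,"tx":0,"ty":0,"tz":4,"fingers":0},{"wx":0,"wy":0,"wz":0,"tx":0,"ty":0,"tz":4,"fingers":0},{"wx":0,"wy":0,"wz":0,"tx":0,"ty":0,"tz":4,"fingers":0},{"wx":0,"wy":0,"wz":0,"tx":0,"ty":0,"tz":3,"fingers":0},{"wx":0,"wy":0,"wz":0,"tx":0,"ty":0,"tz":0,"fingers":0},{"wx":0,"wy":0,"wz":0,"tx":0,"ty":0,"tz":0,"fingers":0}]'; python3 st.py
```

```text
time: 22.27
eef_pos: [0.6403, 0.1635, 0.098]
orientation: [-0.0, 0.711, 0.703, -0.001]
ft_force: [-0.8, -0.8, -2.6]
grip_width: 0.011
finger_force: 58.6
t 22.27 pos [0.6403 0.1635 0.098 ] station mm [ 43.8 178.5  98. ] xaxis deg 89.37 zaxis [-1.1e-03 -4.0e-04 -1.0e+00] F [-0.8 -0.8 -2.6] j [ 0.01  0.55 -0.42  1.64  0.26  1.01 -0.51] w 0.011 58.63716781139374
```

```bash
python3 -m inch '[{"wx":0,"wy":0,"wz":0,"tx":0,"ty":0,"tz":3,"fingers":0},{"wx":0,"wy":0,"wz":0,"tx":0,"ty":0,"tz":4,"fingers":0},{"wx":0,"wy":0,"wz":0,"tx":0,"ty":0,"tz":4,"fingers":0},{"wx":0,"wy":0,"wz":0,"tx":0,"ty":0,"tz":4,"fingers":0},{"wx":0,"wy":0,"wz":0,"tx":0,"ty":0,"tz":3,"fingers":0},{"wx":0,"wy":0,"wz":0,"tx":0,"ty":0,"tz":2,"fingers":0},{"wx":0,"wy":0,"wz":0,"tx":0,"ty":0,"tz":0,"fingers":0},{"wx":0,"wy":0,"wz":0,"tx":0,"ty":0,"tz":0,"fingers":0}]'; python3 st.py
```

```text
time: 22.93
eef_pos: [0.6401, 0.1638, 0.0778]
orientation: [-0.0, 0.711, 0.703, -0.0]
ft_force: [-2.0, 0.5, -1.9]
grip_width: 0.0109
finger_force: 58.6
t 22.93 pos [0.6401 0.1638 0.0778] station mm [ 43.7 178.7  77.8] xaxis deg 89.38 zaxis [-0.0011 -0.     -1.    ] F [-2.   0.5 -1.9] j [ 0.    0.58 -0.42  1.65  0.27  0.97 -0.52] w 0.0109 58.58169615268707
```

```bash
python3 -m inch '[{"wx":0,"wy":0,"wz":0,"tx":0,"ty":-0.7,"tz":3,"fingers":0},{"wx":0,"wy":0,"wz":0,"tx":0,"ty":0,"tz":2,"fingers":0},{"wx":0,"wy":0,"wz":0,"tx":0,"ty":0,"tz":1.2,"fingers":0},{"wx":0,"wy":0,"wz":0,"tx":0,"ty":0,"tz":0,"fingers":0},{"wx":0,"wy":0,"wz":0,"tx":0,"ty":0,"tz":0,"fingers":0}]'; python3 st.py
```

```text
time: 23.35
eef_pos: [0.64, 0.1638, 0.0723]
orientation: [0.0, 0.711, 0.703, 0.0]
ft_force: [-1.7, -0.2, -1.0]
grip_width: 0.011
finger_force: 59.0
t 23.35 pos [0.64   0.1638 0.0723] station mm [ 43.6 178.8  72.3] xaxis deg 89.37 zaxis [ 3.e-04  2.e-04 -1.e+00] F [-1.7 -0.2 -1. ] j [ 0.    0.58 -0.42  1.65  0.27  0.96 -0.52] w 0.011 59.00329828262329
```

```bash
python3 -m inch '[{"wx":0,"wy":0,"wz":0,"tx":0,"ty":0,"tz":0.8,"fingers":0},{"wx":0,"wy":0,"wz":0,"tx":0,"ty":0,"tz":0,"fingers":0},{"wx":0,"wy":0,"wz":0,"tx":0,"ty":0,"tz":0,"fingers":0}]'; python3 st.py
```

```text
time: 23.6
eef_pos: [0.64, 0.1638, 0.0718]
orientation: [0.0, 0.711, 0.703, 0.0]
ft_force: [-2.3, 0.3, -1.5]
grip_width: 0.0112
finger_force: 59.1
t 23.6 pos [0.64   0.1638 0.0718] station mm [ 43.6 178.8  71.8] xaxis deg 89.37 zaxis [ 2.e-04  0.e+00 -1.e+00] F [-2.3  0.3 -1.5] j [ 0.    0.58 -0.42  1.65  0.27  0.96 -0.52] w 0.0112 59.069591760635376
```

```bash
python3 -m inch '[{"wx":0,"wy":0,"wz":0,"tx":0,"ty":-1,"tz":1,"fingers":0},{"wx":0,"wy":0,"wz":0,"tx":0,"ty":0,"tz":0.7,"fingers":0},{"wx":0,"wy":0,"wz":0,"tx":0,"ty":0,"tz":0,"fingers":0},{"wx":0,"wy":0,"wz":0,"tx":0,"ty":0,"tz":0,"fingers":0}]'; python3 st.py
```

```text
time: 23.93
eef_pos: [0.6399, 0.1637, 0.0703]
orientation: [0.001, 0.711, 0.703, 0.001]
ft_force: [1.1, 0.8, -0.7]
grip_width: 0.0107
finger_force: 59.0
t 23.93 pos [0.6399 0.1637 0.0703] station mm [ 43.5 178.7  70.3] xaxis deg 89.36 zaxis [ 2.e-03  3.e-04 -1.e+00] F [ 1.1  0.8 -0.7] j [ 0.    0.58 -0.41  1.66  0.28  0.96 -0.52] w 0.0107 59.0470415353775
```

```bash
python3 -m inch '[{"wx":0,"wy":0,"wz":0,"tx":0,"ty":0,"tz":0.8,"fingers":0},{"wx":0,"wy":0,"wz":0,"tx":0,"ty":0,"tz":0,"fingers":0},{"wx":0,"wy":0,"wz":0,"tx":0,"ty":0,"tz":0,"fingers":0}]'; python3 st.py
```

```text
time: 24.18
eef_pos: [0.6399, 0.1638, 0.0703]
orientation: [0.001, 0.711, 0.703, 0.001]
ft_force: [-1.6, -0.6, 5.9]
grip_width: 0.0108
finger_force: 59.7
t 24.18 pos [0.6399 0.1638 0.0703] station mm [ 43.5 178.7  70.3] xaxis deg 89.36 zaxis [ 2.e-03  1.e-04 -1.e+00] F [-1.6 -0.6  5.9] j [-0.    0.58 -0.41  1.66  0.28  0.96 -0.52] w 0.0108 59.65857267379761
```

Contact is at 70.3, exactly the height expected for standing on the base plate (5.9 N). Release and rise.

```bash
python3 -m inch '[{"wx":0,"wy":0,"wz":0,"tx":0,"ty":0,"tz":-0.5,"fingers":40},{"wx":0,"wy":0,"wz":0,"tx":0,"ty":0,"tz":0,"fingers":40},{"wx":0,"wy":0,"wz":0,"tx":0,"ty":0,"tz":0,"fingers":40},{"wx":0,"wy":0,"wz":0,"tx":0,"ty":0,"tz":0,"fingers":40},{"wx":0,"wy":0,"wz":0,"tx":0,"ty":0,"tz":0,"fingers":40}]'; python3 st.py
```

```text
time: 24.6
eef_pos: [0.6388, 0.1638, 0.0693]
orientation: [-0.0, 0.711, 0.703, -0.0]
ft_force: [0.5, -0.8, 0.7]
grip_width: 0.034
finger_force: 0.0
t 24.6 pos [0.6388 0.1638 0.0693] station mm [ 42.3 178.8  69.3] xaxis deg 89.38 zaxis [-3.e-04  0.e+00 -1.e+00] F [ 0.5 -0.8  0.7] j [-0.    0.58 -0.41  1.66  0.27  0.96 -0.52] w 0.034 0.0
```

```bash
python3 -m inch '[{"wx":0,"wy":0,"wz":0,"tx":0,"ty":0,"tz":-5,"fingers":40},{"wx":0,"wy":0,"wz":0,"tx":0,"ty":0,"tz":-15,"fingers":40},{"wx":0,"wy":0,"wz":0,"tx":0,"ty":0,"tz":-30,"fingers":40},{"wx":0,"wy":0,"wz":0,"tx":0,"ty":0,"tz":-30,"fingers":40},{"wx":0,"wy":0,"wz":0,"tx":0,"ty":0,"tz":-15,"fingers":40},{"wx":0,"wy":0,"wz":0,"tx":-25,"ty":-10,"tz":0,"fingers":0},{"wx":0,"wy":0,"wz":0,"tx":-36,"ty":-14,"tz":0,"fingers":0},{"wx":0,"wy":0,"wz":0,"tx":-36,"ty":-14,"tz":0,"fingers":0},{"wx":0,"wy":0,"wz":0,"tx":-36,"ty":-14,"tz":0,"fingers":0},{"wx":0,"wy":0,"wz":0,"tx":-36,"ty":0,"tz":0,"fingers":0}]'; python3 st.py
```

```text
time: 25.43
eef_pos: [0.5827, -0.0055, 0.1661]
orientation: [0.0, 0.71, 0.704, -0.0]
ft_force: [0.5, -0.3, -0.2]
grip_width: 0.0002
finger_force: 0.0
t 25.43 pos [ 0.5827 -0.0055  0.1661] station mm [-12.    8.8 166.1] xaxis deg 89.47 zaxis [-6.e-04 -7.e-04 -1.e+00] F [ 0.5 -0.3 -0.2] j [ 0.29  0.33 -0.41  1.79  0.15  1.05 -0.19] w 0.0002 0.0
```

```bash
python3 -m inch '[{"wx":0,"wy":0,"wz":0,"tx":-35,"ty":2,"tz":0,"fingers":0},{"wx":0,"wy":0,"wz":0,"tx":0,"ty":0,"tz":30,"fingers":0},{"wx":0,"wy":0,"wz":0,"tx":0,"ty":0,"tz":35,"fingers":0},{"wx":0,"wy":0,"wz":0,"tx":0,"ty":0,"tz":35,"fingers":0},{"wx":0,"wy":0,"wz":0,"tx":0,"ty":0,"tz":32,"fingers":0},{"wx":0,"wy":0,"wz":0,"tx":0,"ty":0,"tz":0,"fingers":0},{"wx":0,"wy":0,"wz":0,"tx":0,"ty":0,"tz":0,"fingers":0}]'; python3 st.py
python3 - <<'E'
from sp import *
T=get_image("top");S=get_image("side");q=np.load("q.npy")
for n in ("spacer_mid","rack_mid"):
  A=place_of(T,n);B=place_of(S,n); print(n,[np.round(m["at"]).tolist() for m in A],[np.round(m["at"]).tolist() for m in B])
  for i in A:
    for j in B:
        x,e=tri(T,i["at"][::-1],S,j["at"][::-1])
        if e<.008: print(x.round(4),e.round(4))
t=W(q,(41,179,0))
for P in(T,S):
    m=sil(P,t[0],t[1],q[2],.012); best=max(masks_of(P,"spacer_mid"),key=lambda k:(k["region"]&m).sum()); r=best["region"]
    yy,xx=np.where(m); print("iou",(r&m).sum()/(r|m).sum(),best["rect"],best["conf"],xx.min(),yy.min(),xx.max(),yy.max())
E
```

```text
time: 26.02
eef_pos: [0.5854, -0.0395, 0.0322]
orientation: [-0.001, 0.711, 0.703, -0.001]
ft_force: [0.3, 0.0, 0.5]
grip_width: 0.0002
finger_force: 0.0
t 26.02 pos [ 0.5854 -0.0395  0.0322] station mm [ -8.9 -25.1  32.2] xaxis deg 89.39 zaxis [-3.4e-03  4.0e-04 -1.0e+00] F [0.3 0.  0.5] j [ 0.29  0.51 -0.36  1.86  0.24  0.82 -0.2 ] w 0.0002 0.0
spacer_mid [[189.0, 225.0], [308.0, 174.0], [338.0, 274.0], [223.0, 348.0]] [[198.0, 188.0], [174.0, 298.0], [233.0, 216.0], [184.0, 262.0]]
[0.6366 0.1668 0.0653] 0.0031
[0.46   0.2387 0.0565] 0.0006
[0.4195 0.0925 0.0673] 0.0031
rack_mid [[224.0, 276.0]] [[203.0, 306.0]]
[0.5867 0.0928 0.0524] 0.0023
iou 0.7458745874587459 [207.7, 173.6, 247.3, 199.9] 0.68 208 174 245 204
iou 0.428996282527881 [289.0, 143.8, 313.1, 175.4] 0.66 286 141 310 207
```

The spacer stands upright at station (40,181), with its centre at z ≈ 65 mm. Now the final push.

```bash
python3 -m inch '[{"wx":0,"wy":0,"wz":0,"tx":12,"ty":0,"tz":0,"fingers":0},{"wx":0,"wy":0,"wz":0,"tx":8,"ty":0,"tz":0,"fingers":0},{"wx":0,"wy":0,"wz":0,"tx":5,"ty":0,"tz":0,"fingers":0},{"wx":0,"wy":0,"wz":0,"tx":4,"ty":0,"tz":0,"fingers":0},{"wx":0,"wy":0,"wz":0,"tx":3,"ty":0,"tz":0,"fingers":0},{"wx":0,"wy":0,"wz":0,"tx":2,"ty":0,"tz":0,"fingers":0},{"wx":0,"wy":0,"wz":0,"tx":2,"ty":0,"tz":0,"fingers":0},{"wx":0,"wy":0,"wz":0,"tx":2,"ty":0,"tz":0,"fingers":0},{"wx":0,"wy":0,"wz":0,"tx":2,"ty":0,"tz":0,"fingers":0},{"wx":0,"wy":0,"wz":0,"tx":0,"ty":0,"tz":0,"fingers":0}]'; python3 st.py
```

```text
time: 27.25
eef_pos: [0.5869, -0.0021, 0.0326]
orientation: [0.001, 0.712, 0.703, -0.001]
ft_force: [-0.9, -5.2, 1.7]
grip_width: -0.0001
finger_force: 2.4
t 27.25 pos [ 0.5869 -0.0021  0.0326] station mm [-7.8 12.3 32.6] xaxis deg 89.27 zaxis [-8.0e-04 -2.6e-03 -1.0e+00] F [-0.9 -5.2  1.7] j [ 0.23  0.51 -0.36  1.86  0.24  0.82 -0.27] w -0.0001 2.42885205661878
```

```bash
python3 -m inch '[{"wx":0,"wy":0,"wz":0,"tx":1,"ty":0,"tz":0,"fingers":0},{"wx":0,"wy":0,"wz":0,"tx":1,"ty":0,"tz":0,"fingers":0},{"wx":0,"wy":0,"wz":0,"tx":1,"ty":0,"tz":0,"fingers":0},{"wx":0,"wy":0,"wz":0,"tx":1,"ty":0,"tz":0,"fingers":0},{"wx":0,"wy":0,"wz":0,"tx":0,"ty":0,"tz":0,"fingers":0},{"wx":0,"wy":0,"wz":0,"tx":0,"ty":0,"tz":0,"fingers":0}]'; python3 st.py
```

```text
time: 27.75
eef_pos: [0.5869, 0.0015, 0.0326]
orientation: [0.001, 0.712, 0.702, -0.001]
ft_force: [-0.7, -5.4, 1.9]
grip_width: -0.0001
finger_force: 2.8
t 27.75 pos [0.5869 0.0015 0.0326] station mm [-7.8 15.9 32.6] xaxis deg 89.25 zaxis [-9.0e-04 -2.9e-03 -1.0e+00] F [-0.7 -5.4  1.9] j [ 0.22  0.51 -0.36  1.86  0.24  0.82 -0.28] w -0.0001 2.783464692765847
```

```bash
python3 -m inch '[{"wx":0,"wy":0,"wz":0,"tx":1,"ty":0,"tz":0,"fingers":0},{"wx":0,"wy":0,"wz":0,"tx":1,"ty":0,"tz":0,"fingers":0},{"wx":0,"wy":0,"wz":0,"tx":1,"ty":0,"tz":0,"fingers":0},{"wx":0,"wy":0,"wz":0,"tx":1,"ty":0,"tz":0,"fingers":0},{"wx":0,"wy":0,"wz":0,"tx":0,"ty":0,"tz":0,"fingers":0},{"wx":0,"wy":0,"wz":0,"tx":0,"ty":0,"tz":0,"fingers":0},{"wx":0,"wy":0,"wz":0,"tx":0,"ty":0,"tz":0,"fingers":0}]'; python3 st.py
```

```text
time: 28.33
eef_pos: [0.5869, 0.0043, 0.0326]
orientation: [0.001, 0.712, 0.702, -0.002]
ft_force: [-1.1, -6.8, 2.6]
grip_width: 0.0003
finger_force: 3.4
t 28.33 pos [0.5869 0.0043 0.0326] station mm [-7.8 18.7 32.6] xaxis deg 89.21 zaxis [-0.0011 -0.0041 -1.    ] F [-1.1 -6.8  2.6] j [ 0.22  0.51 -0.36  1.86  0.25  0.82 -0.29] w 0.0003 3.430317104794085
```

```bash
python3 -m inch '[{"wx":0,"wy":0,"wz":0,"tx":1,"ty":0,"tz":0,"fingers":0},{"wx":0,"wy":0,"wz":0,"tx":1,"ty":0,"tz":0,"fingers":0},{"wx":0,"wy":0,"wz":0,"tx":1,"ty":0,"tz":0,"fingers":0},{"wx":0,"wy":0,"wz":0,"tx":0,"ty":0,"tz":0,"fingers":0},{"wx":0,"wy":0,"wz":0,"tx":0,"ty":0,"tz":0,"fingers":0},{"wx":0,"wy":0,"wz":0,"tx":0,"ty":0,"tz":0,"fingers":0}]'; python3 st.py
```

```text
time: 28.83
eef_pos: [0.5869, 0.0042, 0.0326]
orientation: [0.002, 0.713, 0.702, -0.003]
ft_force: [-1.8, -10.7, 2.6]
grip_width: 0.0002
finger_force: 5.1
t 28.83 pos [0.5869 0.0042 0.0326] station mm [-7.9 18.6 32.6] xaxis deg 89.11 zaxis [-0.0018 -0.0075 -1.    ] F [ -1.8 -10.7   2.6] j [ 0.21  0.51 -0.36  1.86  0.25  0.82 -0.29] w 0.0002 5.130877196788788
```

The push hit a hard stop at station y 18.6, 9–10 mm past first contact, and the force jumped to 10.7 N, so the rack is on the posts. I'll add a little preload and make a final check.

```bash
python3 -m inch '[{"wx":0,"wy":0,"wz":0,"tx":1,"ty":0,"tz":0,"fingers":0},{"wx":0,"wy":0,"wz":0,"tx":1,"ty":0,"tz":0,"fingers":0},{"wx":0,"wy":0,"wz":0,"tx":0,"ty":0,"tz":0,"fingers":0},{"wx":0,"wy":0,"wz":0,"tx":0,"ty":0,"tz":0,"fingers":0},{"wx":0,"wy":0,"wz":0,"tx":0,"ty":0,"tz":0,"fingers":0}]'; python3 st.py
python3 - <<'E'
from sp import *
T=get_image("top");S=get_image("side")
for n in ("spacer_mid","rack_mid","vial","jar"):
  for i in place_of(T,n):
    for j in place_of(S,n):
        x,e=tri(T,i["at"][::-1],S,j["at"][::-1])
        if e<.006: print(n,x.round(4),e.round(4))
print([m["rect"] for m in masks_of(T,"rack_mid")],[m["rect"] for m in masks_of(S,"rack_mid")])
E
```

```text
time: 29.25
eef_pos: [0.5869, 0.0042, 0.0327]
orientation: [0.003, 0.713, 0.701, -0.004]
ft_force: [-2.1, -12.3, 4.9]
grip_width: -0.0002
finger_force: 6.3
t 29.25 pos [0.5869 0.0042 0.0327] station mm [-7.9 18.6 32.7] xaxis deg 89.05 zaxis [-0.0021 -0.0097 -1.    ] F [ -2.1 -12.3   4.9] j [ 0.21  0.51 -0.36  1.86  0.25  0.82 -0.3 ] w -0.0002 6.268249824643135
spacer_mid [0.6385 0.163  0.0674] 0.003
spacer_mid [0.4624 0.2327 0.0657] 0.0016
spacer_mid [0.4153 0.0907 0.0728] 0.0011
jar [ 0.429  -0.0074 -0.0038] 0.0031
[[204.1, 195.2, 308.5, 250.8]] [[249.0, 169.7, 355.7, 234.6], [228.6, 165.4, 535.3, 350.3], [306.9, 165.2, 319.8, 169.4]]
```

The rack front is at column 204.1 (203.7 predicted when flush), the spacer is standing at z 67 mm, and the jar hasn't moved. Handing in.

```bash
python3 -c "
from bench import sign_off; print(sign_off())"
```

```text
the job is handed in; nothing more can be done
None
```

The job is handed in at about 29 s, with the rack held pressed (about 12 N) flush against the end posts and the spacer released and standing on the base plate at the thin block; the jar had not moved, and I didn't re-locate the bottle at the end, though the arm never worked near it.

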